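Gauge two spacer sleeves and slide the good one away under the letter tray

ROBOT

A 6-joint arm with a two-finger parallel gripper is mounted at the origin on a cart in front of the work surface, level with it; the furniture and walls round the work are solid. World frame = base frame: x ahead of the robot, y to its left, z up, the work surface at z = 0. Lengths are in m, angles in rad, forces in N, time in s.
With the tool pointing down it reaches from about 0.375 to 0.975 m from the base axis. Payload 3.8 kg.
Tool frame: the origin (TCP) lies midway between the tips of the shut fingers; the grasp point (between the pads) lies 19 mm behind it; z points along the fingers, y is the direction in which the jaws open and shut (so a half turn about z gives the same grasp; the last joint's range is limited). The gripper opens to 85 mm and grips with 20 to 120 N. Pads are 22 mm wide; open, the fingers measure 114 mm over their backs; the gripper's body (76 mm by 85 mm) begins 54 mm behind the grasp point. The pads swing forward as they close: fully open they stand 13 mm farther back than shut.
Start: joints at [1.08, 0.264, 1.604, -0, 1.274, -0.037], TCP at [0.296, 0.607, 0.231] pointing down, gripper open.
Joint ranges: [-2.63, 2.63], [-0.94, 2.18], [0.31, 2.57], [-1.31, 4.45], [0, 2.66], [-2.55, 2.55]. Speed limits (rad/s): [2.57, 2.57, 3.14, 3.14, 3.14, 3.14].

INTERFACE

Orientations are given as a rotation vector (axis times angle).
In Python, from workcell import bot gives the robot as it stands.
- The arm moves only by the tool drive_tool, never from a script. Its argument "deltas" is a list of rows, each an object with "hand": the opening, from 0 (shut) to 1 (fully open); "offset": the shift along the world's x, y, z in cm, a list of three; "angular": the turn, a rotation vector about the world's x, y, z in degrees, a list of three. A call has 1 to 8 rows; each row is the pose to reach, as a shift and turn from the pose commanded when the call began; what a row does not reach only later rows make up. A row lasts 1/8 s, in which the tool goes at most 62.5 mm and 10.7 degrees, less where a joint would pass 70% of its speed; a pose out of reach is approached as far as the arm can. A call with a gripper value outside its range is refused whole. The fingers move at their own pace and stop on an object; "force" is the grip in N (left out, the last holds). Time passes only in rows, so rows that repeat a pose let the fingers close. It gives the time, the measured TCP pose, the force and the opening at its end, in the units of the state.
- bot.read_state(): the state, without advancing time (a new reading comes with each control period).
- bot.read_camera(name): name is "scene" or "top"; returns a dict with "frame" (480x640x3 uint8, blue, green, red), "mtx" (3x3 intrinsics, pixels), "R" (3x3) and "t" (3): a world point X has camera coordinates R X + t. Camera axes: x right, y down, z forward; pixel columns grow to the right and rows downward; lengths in m; the calibration is good to about 2 mm. A picture is of the moment at which its call begins. There is no depth.
- bot.finish_job(): hands the job in, once; it reports no verdict.
The state is a dict: "time": time; "q": joint angles; "joint_vel": joint speeds; "joint_torque": joint torques, N m; "tool_pos": TCP position; "tcp_rot": TCP orientation; "wrist_force": force on the tool from outside, world axes, zero at the start; "torque": the same for the moment, N m; "width": opening from 0.0 (shut) to 1.0 (fully open).
Only numpy, scipy, OpenCV 4.12 (cv2) and the standard library are available. Lean on these libraries where they do the work, as an engineer would, in place of code of your own. Each camera call takes 0.05 s, during which the arm holds its last target. There are 200 camera calls.

TASK

Try both spacer sleeves on the leaning stepped plug gauge, one at a time, gently sliding each on as far as it will go, and put each away before you try the other: the sleeve that goes right down to the flange stands upright in the low grey carrier tray, the one that stops at the step stands upright in the small blue reject bin. Then slide the carrier with its sleeve along the desk under the raised letter tray, beside the orange box, until only its black grip fin still sticks out in front, and let go. Do not knock the letter tray or the orange box or lift the carrier, and leave the other things on the desk where they are.

Things in the scene. Friction and masses are not known exactly. Their poses are not given: they have to be found in the camera images.
- sleeve_p: spacer sleeve, plain bright metal tube, outside diameter 50, length 90, open at both ends, starting upright on the desk; its bore is either 34 or 26 (the two sleeves have different bores; which has which must be found on the gauge). Origin: centre of its lower end; z runs up along its axis
- sleeve_q: the other spacer sleeve, same outside: diameter 50, length 90, starting upright; bore either 34 or 26. Origin: centre of its lower end; z runs up along its axis
- gauge: fixed plug gauge stand: dark steel foot plate 130 x 90 x 14 with a grey block that carries the plug. Origin: centre of the foot's underside; z up; the plug leans towards the foot's -x by 35 degrees from vertical
- plug: fixed stepped steel plug of the gauge. Origin: centre of the top face of its flange (diameter 58), 80 above the desk; z along the plug towards its tip, 35 degrees off vertical; y level. From the flange: diameter 30 for 39, bevelled 2 at the step, then 21 up to a tapered tip at z 78. A sleeve of bore 34 slides down to the flange (its end at z 0), one of 26 stops at the step (its end at z about 38)
- carrier: loose low grey open tray, 0.5 kg, outside 80 (x) x 110 (y) x 28 high, walls 4, floor 4, with a black upright grip fin on its near (-x) end. Origin: centre of the tray's underside; x points away from the fin, z up
- carrier_fin (a point): grip point on the carrier's fin: the fin is a plate 12 thick (y), running from 40 to 92 from the tray's centre along -x and from 22 to 62 above the desk; this point lies 66 from the tray's centre on -x, 46 above the desk
- carrier_near_left (a point): corner of the tray at its near (fin) end, left side (+y), 14 above the desk: 40 from the tray's centre on -x, 55 on +y
- carrier_near_right (a point): corner of the tray at its near (fin) end, right side (-y), 14 above the desk: 40 from the tray's centre on -x, 55 on -y
- tray_stand: fixed letter tray with papers on a wire stand, 250 (x) x 336 (y), 178 high: the tray's underside is 140 above the desk, its side frames stand at y = +153 and -153 (8 thick, full height) and it is open below in front (-x). Origin: centre, on the desk; front edge at x = -124 in its own frame, which is parallel to the world's; the carrier goes in along +x
- desk_box: orange open desk box, 60 (x) x 93 (y) x 62 high, fixed, standing under the letter tray in its right (-y) half, beside the lane for the carrier. Origin: centre of its underside; do not knock it
- reject_bin: small blue open bin, fixed, outside 147 (x) x 107 (y) x 52 high, inside 116 x 76, floor 3. Origin: centre of its underside; x along its length, z up
- mug: loose mug, a bystander: cup of diameter 78, 93 high, its axis 18 from the origin on +y; the handle, 26 wide, reaches to 57 from the origin on -y. Origin: middle of its footprint on the desk; do not disturb
- tape_dispenser: loose tape dispenser, a bystander: 53 (x) x 161 (y) x 70 high. Origin: centre of its underside; do not disturb
- stapler: loose stapler, a bystander: 65 x 91 x 35 high. Origin: centre of its underside; do not disturb
Things that resemble listed ones, but are neither listed nor needed, are in the scene too. Leave any purple look-alike of the sleeve_p alone.

How it is judged:
By the outcome, as a careful person would: the job done as asked, in the order asked, and still so for the second after the job is handed in, with the robot touching nothing.
It also fails if it takes over 72 s, if anything falls off the work surface, if the arm or the gripper's body presses on something with over 40 N, if the wrist force passes 120 N, or if a joint passes its speed limit or range.

## Working session

There is one attempt and no reset: what is moved stays moved. The work goes in short steps, Python scripts to look and compute and a tool call to move; the robot and the scene stay as the last step left them, time stands still between calls to the robot, and variables do not carry over. Pictures are saved under pics/ and viewed, about 8 in all and at most 12, crops included, and the job is handed in when it is done.

Besides the shell and the picture viewer there is one more tool, called after "Call:" as name(argument=value, ...), one argument or row to a line, values as JSON. drive_tool: Moves the arm, as the interface text tells. Its arguments: {"type":"object","properties":{"deltas":{"type":"array"},"force":{"type":"number"}},"required":["deltas"]}

```bash
mkdir -p pics; ls; python3 - <<'E'
from workcell import bot
import cv2,pickle
print(bot.read_state())
for n in("scene","top"):
    c=bot.read_camera(n); cv2.imwrite(f"pics/{n}0.png",c["frame"]); pickle.dump(c,open(f"{n}0.pkl","wb")); print(n,c["mtx"],c["R"],c["t"],-c["R"].T@c["t"])
E
```

```text
pics
{'time': 0.0, 'q': array([ 1.08008725e+00,  2.64774716e-01,  1.60540988e+00,  2.23090893e-05,
        1.27369541e+00, -3.69236130e-02]), 'joint_vel': array([-0.00136986, -0.0001011 , -0.00122394,  0.00137886, -0.00117651,
       -0.00066655]), 'joint_torque': array([ 8.49512489e-04, -5.15140986e+01, -3.67308390e+01,  1.48509599e-05,
        1.32897100e-02,  1.63428848e-05]), 'tool_pos': array([0.29555701, 0.60602128, 0.22992813]), 'tcp_rot': array([-0.70657517, -3.06046848,  0.00345924]), 'wrist_force': array([-0.36183439, -0.19260852, -0.28934613]), 'torque': array([ 0.04257844,  0.01973698, -0.01759152]), 'width': 1.0013997067056442}
scene [[435.23262603   0.         315.13193005]
 [  0.         435.23262603 235.09961332]
 [  0.           0.           1.        ]] [[ 0.82753058 -0.56136713 -0.00775081]
 [-0.42035179 -0.61038543 -0.67136726]
 [ 0.37215253  0.55883501 -0.74108429]] [-0.39926095  0.24292796  1.20355912] [-0.01539173 -0.74844326  1.05193804]
top [[438.73080459   0.         322.60766953]
 [  0.         438.73080459 241.9346165 ]
 [  0.           0.           1.        ]] [[ 4.76347379e-03 -9.99547613e-01 -2.96964521e-02]
 [-9.84526547e-01  5.14316385e-04 -1.75234741e-01]
 [ 1.75170741e-01  3.00716716e-02 -9.84078709e-01]] [-0.01304082  0.49204945  1.11452878] [ 0.28926504 -0.04680373  1.18262093]
```

View pics/scene0.png

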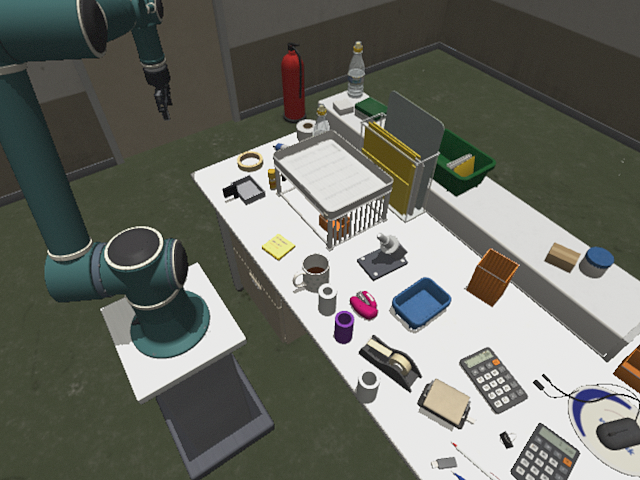

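View pics/top0.png

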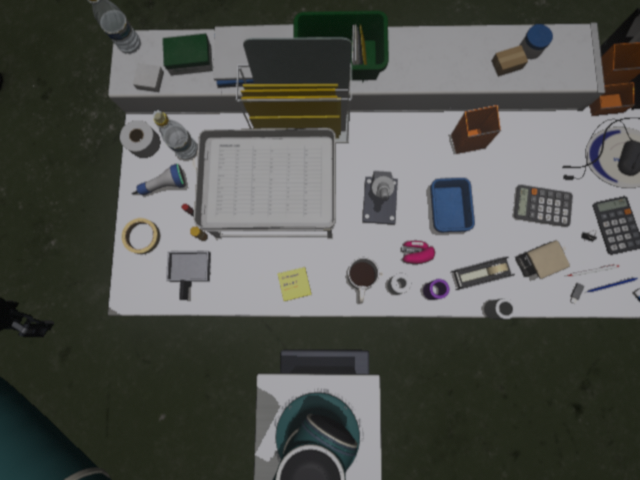

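```bash
python3 - <<'E'
import cv2,numpy as np
def crop(src,out,x0,x1,y0,y1,s):
    im=cv2.imread(f"pics/{src}.png")[y0:y1,x0:x1]
    im=cv2.convertScaleAbs(im,alpha=1.3,beta=10)
    im=cv2.resize(im,None,fx=s,fy=s,interpolation=cv2.INTER_CUBIC)
    for x in range((x0+19)//20*20,x1,20):
        cv2.putText(im,str(x),(int((x-x0)*s),8),0,.33,(0,0,255),1); cv2.line(im,(int((x-x0+.5)*s),10),(int((x-x0+.5)*s),16),(0,0,255),1)
    for y in range((y0+19)//20*20,y1,20):
        cv2.putText(im,str(y),(0,int((y-y0+.5)*s)+4),0,.33,(0,0,255),1); cv2.line(im,(22,int((y-y0+.5)*s)),(28,int((y-y0+.5)*s)),(0,0,255),1)
    return im
A=crop("top0","",340,540,165,325,3.7); cv2.imwrite("pics/c1.png",A)
B=crop("scene0","",285,485,225,405,3.3); cv2.imwrite("pics/c2.png",B)
C=crop("top0","",160,345,120,305,3.2); cv2.imwrite("pics/c3.png",C)
E
```

```text
(no output)
```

View pics/c1.png

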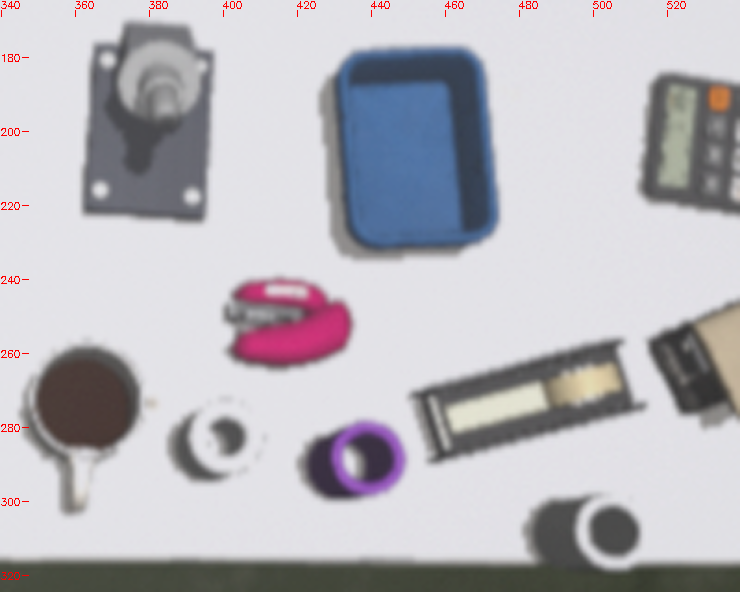

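View pics/c2.png

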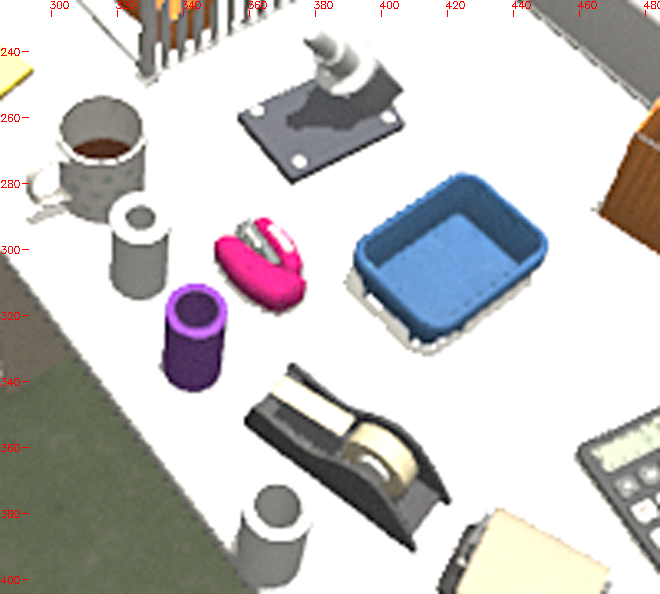

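```bash
cat > h.py <<'E'
import numpy as np,pickle,cv2
from scipy.optimize import least_squares
cam={n:pickle.load(open(f"{n}0.pkl","rb")) for n in("scene","top")}
def proj(n,X):
    c=cam[n]; p=(np.atleast_2d(X)@c["R"].T+c["t"])@c["mtx"].T; return p[:,:2]/p[:,2:]
def ray(n,u,v,z):
    c=cam[n]; d=c["R"].T@np.linalg.solve(c["mtx"],[u,v,1]); o=-c["R"].T@c["t"]; return o+d*(z-o[2])/d[2]
def tri(pt,ps):
    f=lambda X:np.r_[proj("top",X)[0]-pt,proj("scene",X)[0]-ps]
    r=least_squares(f,[.5,0,.05]); return r.x,r.fun
E
python3 - <<'E'
from h import *
np.set_printoptions(precision=4,suppress=True)
T=lambda a,b:(340+a/3.7-.5,165+b/3.7-.5); S=lambda a,b:(285+a/3.3-.5,225+b/3.3-.5)
for n,a,b in [("A",T(225,437),S(139,217)),("B",T(607,531),S(275,508)),("purple",T(368,459),S(196,309))]:
    print(n,ray("top",*a,.09),ray("scene",*b,.09),*tri(a,b))
# foot corners z=14mm: near-left, near-right, far-left, far-right
for n,a,b in [("f nl",T(82,213),S(238,120)),("f nr",T(205,220),S(293,182)),("f fr",T(214,50),S(404,126))]:
    print(n,ray("top",*a,.014),ray("scene",*b,.014))
for n,a in [("f fl",T(93,43))]: print(n,ray("top",*a,.014))
print("holes",[ray("top",*T(*p),.014)[:2] for p in[(99,189),(193,196),(107,60),(203,65)]])
for p in [(240,108+12),(298,160),(257,110),(390,117)]: print(ray("scene",*S(*p),.014)[:2])
print("plug tip",ray("scene",*S(312,44),.144),ray("top",*T(163,101),.144))
print("flange", ray("top",*T(160,80),.08))
print("bin corners z52",[ray("top",*T(*p),.052)[:2] for p in[(340,52),(482,48),(497,242),(352,248)]])
E
```

```text
A [ 0.3813 -0.2064  0.09  ] [ 0.3812 -0.2052  0.09  ] [ 0.381  -0.2061  0.0914] [-0.0465  0.1017  0.118  -0.0261]
B [ 0.3201 -0.455   0.09  ] [ 0.3181 -0.459   0.09  ] [ 0.3202 -0.4572  0.0841] [-0.009   0.0194  0.0196 -0.0048]
purple [ 0.3669 -0.3008  0.09  ] [ 0.368  -0.3002  0.09  ] [ 0.3671 -0.3007  0.0914] [ 0.0584 -0.127  -0.1403  0.033 ]
f nl [ 0.5521 -0.1172  0.014 ] [ 0.5506 -0.1253  0.014 ]
f nr [ 0.5467 -0.2071  0.014 ] [ 0.5475 -0.2091  0.014 ]
f fr [ 0.6766 -0.2169  0.014 ] [ 0.672  -0.2174  0.014 ]
f fl [ 0.6826 -0.1268  0.014 ]
holes [array([ 0.5702, -0.1299]), array([ 0.5648, -0.1987]), array([ 0.6693, -0.1371]), array([ 0.665 , -0.2084])]
[ 0.5521 -0.1264]
[ 0.5667 -0.1926]
[ 0.5724 -0.1259]
[ 0.6685 -0.2021]
plug tip [ 0.5819 -0.1736  0.144 ] [ 0.5986 -0.1636  0.144 ]
flange [ 0.633 -0.169  0.08 ]
bin corners z52 [array([ 0.6621, -0.3017]), array([ 0.6646, -0.4033]), array([ 0.5221, -0.4061]), array([ 0.518 , -0.3046])]
```

View pics/c3.png

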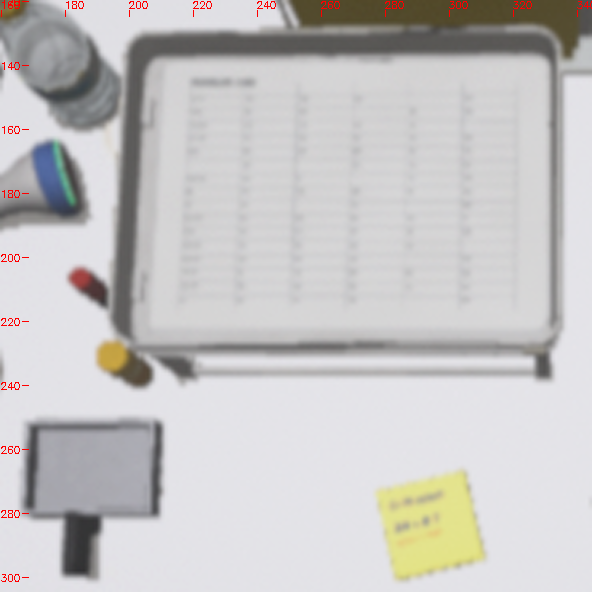

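```bash
cat >> h.py <<'E'
def rz(a): c,s=np.cos(a),np.sin(a); return np.array([[c,-s,0],[s,c,0],[0,0,1]])
def circ(R,p,z,r,n=40):
    t=np.linspace(0,2*np.pi,n); return np.c_[r*np.cos(t),r*np.sin(t),0*t+z]@R.T+p
def boxl(R,p,lx,ly,z0,z1):
    q=np.array([[1,1],[-1,1],[-1,-1],[1,-1],[1,1]])/2*[lx,ly]
    return [np.c_[q,0*q[:,:1]+z]@R.T+p for z in(z0,z1)]
def plugR(yaw,lean=35):
    a=np.radians(lean); return rz(yaw)@np.array([[np.cos(a),0,-np.sin(a)],[0,1,0],[np.sin(a),0,np.cos(a)]])
def view(img,n,x0,x1,y0,y1,s,curves):
    im=cv2.resize(cv2.convertScaleAbs(img[y0:y1,x0:x1],alpha=1.2),None,fx=s,fy=s,interpolation=cv2.INTER_CUBIC)
    for C,col in curves:
        p=(proj(n,C)-[x0,y0]+.5)*s
        cv2.polylines(im,[np.int32(p*8)],False,col,1,cv2.LINE_AA,3)
    for x in range((x0+9)//10*10,x1,10): cv2.putText(im,str(x),(int((x-x0)*s),8),0,.3,(0,0,255),1)
    for y in range((y0+9)//10*10,y1,10): cv2.putText(im,str(y),(0,int((y-y0+.5)*s)+4),0,.3,(0,0,255),1)
    return im
E
python3 - <<'E'
from h import *
np.set_printoptions(precision=4,suppress=True)
C=lambda a,b:(160+a/3.2-.5,120+b/3.2-.5)
k=[ray("top",*C(*p),.028)[:2] for p in[(27,422),(162,422),(158,516),(25,516)]]
print("carrier",k,np.mean(k,0)); print("fin",[ray("top",*C(*p),.062)[:2] for p in[(65,518),(95,575)]], ray("top",*C(81,575),.062))
print("standfoot",[ray("top",*C(*p),0.0)[:2] for p in[(190,376),(545,376)]], "traytop",[ray("top",*C(*p),.178)[:2] for p in[(122,345),(558,345),(560,32),(130,32)]])
yaw=np.radians(-4.3); f=np.array([.6145,-.167,0]); R=rz(yaw); p=f+R@[.0184,0,.08]; P=plugR(yaw)
G=(0,160,0);Y=(0,0,255)
cur=[(c,G) for c in boxl(R,f,.13,.09,0,.014)]+[(circ(P,p,z,r),Y) for z,r in((0,.029),(.037,.015),(.039,.0105),(.078,.006))]
a=view(cam["scene"]["frame"],"scene",350,420,220,285,5.6,cur)
b=view(cam["top"]["frame"],"top",355,405,165,230,5.6,cur)
st=np.array([.735,.1135,0]);I=np.eye(3)
cs=[(c,Y) for c in boxl(I,st,.25,.336,0,.178)]+[(boxl(I,st,.25,.306,0,.14)[1],G)]
c=view(cam["scene"]["frame"],"scene",215,405,125,250,2.1,cs)
d=view(cam["top"]["frame"],"top",160,350,120,245,2.1,cs)
print(a.shape,b.shape,c.shape,d.shape)
out=np.zeros((630,800,3),np.uint8)
out[:a.shape[0],:a.shape[1]]=a; out[:b.shape[0],400:400+b.shape[1]]=b; out[366:366+c.shape[0],:c.shape[1]]=c[:264]; out[366:366+d.shape[0],400:400+d.shape[1]]=d[:264]
cv2.imwrite("pics/o1.png",out[:600])
E
```

```text
carrier [array([0.4692, 0.405 ]), array([0.4692, 0.2905]), array([0.3903, 0.2899]), array([0.3901, 0.4014])] [0.4297 0.3467]
fin [array([0.3856, 0.3555]), array([0.3401, 0.3284])] [0.34   0.3397 0.062 ]
standfoot [array([0.5138, 0.2763]), array([ 0.5135, -0.0304])] traytop [array([0.5033, 0.2793]), array([ 0.5028, -0.0423]), array([ 0.7463, -0.0438]), array([0.7492, 0.2867])]
(364, 392, 3) (364, 280, 3) (262, 399, 3) (262, 399, 3)
```

View pics/o1.png

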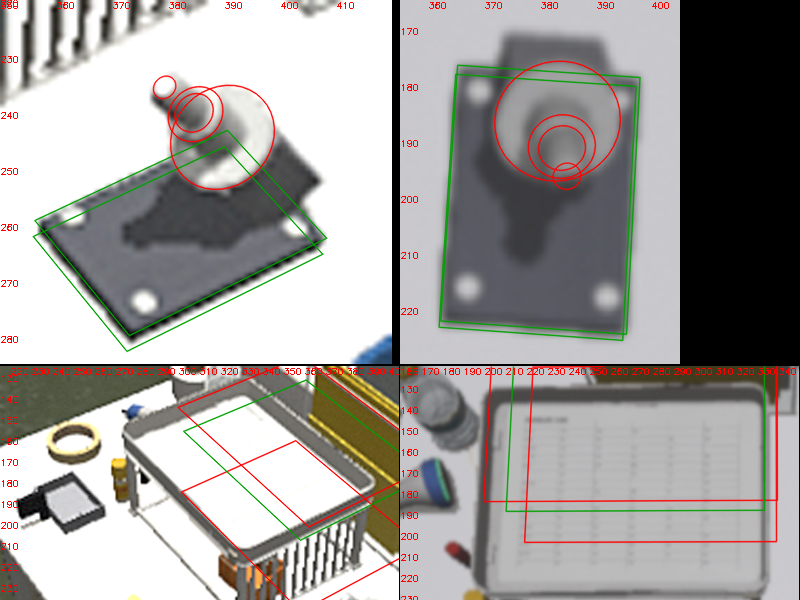

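```bash
cat > fit.py <<'E'
from h import *
np.set_printoptions(precision=4,suppress=True)
grad={}
for n in cam:
    g=cv2.GaussianBlur(cam[n]["frame"].astype(np.float32),(0,0),1.0)
    gx=cv2.Sobel(g,cv2.CV_32F,1,0);gy=cv2.Sobel(g,cv2.CV_32F,0,1); grad[n]=np.sqrt((gx**2+gy**2).max(2))
def samp(im,p): return cv2.remap(im,np.float32(p[:,0])[None],np.float32(p[:,1])[None],cv2.INTER_LINEAR)[0]
def dens(C,m=25): return np.vstack([C[i]+(C[i+1]-C[i])*np.linspace(0,1,m)[:,None] for i in range(len(C)-1)])
def score(cs): return sum(samp(grad[n],proj(n,dens(c))).mean() for n,c in cs)
def best(f,x0,steps):
    from itertools import product
    x=np.array(x0,float);st=np.array(steps,float)
    for _ in range(6):
        k=[np.linspace(-2,2,5)*s for s in st]
        x=max((x+np.array(d) for d in product(*k)),key=f); st=st/1.8
    return x
E
cat > a.py <<'E'
from fit import *
def foot(v):
    B=boxl(rz(v[2]),np.array([v[0],v[1],0]),.13,.09,0,.014); t,b=B[1],B[0]
    # corner order: fl, nl, nr, fr, fl
    return [("top",t[1:4]),("scene",t[1:4]),("top",t[:2]),("top",b[1:3]),("scene",b[2:4]),("scene",b[1:3])]
v=best(lambda v:score(foot(v)),[.6145,-.167,-.075],[.002,.002,.02]); print("foot",v,score(foot(v)))
P=plugR(v[2])
def plug(w):
    p=np.array([w[0],w[1],.08])
    cs=[]
    for n in cam:
        cs.append((n,circ(P,p,0,.029)))
        c=-cam[n]["R"].T@cam[n]["t"]; ax=P[:,2]
        vd=c-p; s=np.cross(ax,vd); s/=np.linalg.norm(s)
        for sg in(1,-1):
            cs.append((n,np.array([p+ax*.041+sg*s*.0105,p+ax*.07+sg*s*.0105])))
            cs.append((n,np.array([p+ax*.005+sg*s*.015,p+ax*.037+sg*s*.015])))
    return cs
R=rz(v[2]); f0=np.array([v[0],v[1],0])+R@[.0184,0,0]
w=best(lambda w:score(plug(w)),f0[:2],[.003,.003]); print("plug",w,"in foot",R.T@(np.r_[w,0]-[v[0],v[1],0]))
for nm in cam:
  w1=best(lambda w:score([c for c in plug(w) if c[0]==nm]),f0[:2],[.003,.003]); print(nm,w1)
def binr(v):
    B=boxl(rz(v[2]),np.array([v[0],v[1],0]),.147-.03,.107-.0,.052,.052)[0];D=boxl(rz(v[2]),np.array([v[0],v[1],0]),.147,.107-.03,.052,.052)[0]
    return [(n,c) for n in cam for c in (B[0:2],B[2:4],D[1:3],D[3:5])]
print("bin",best(lambda v:score(binr(v)),[.592,-.354,-.03],[.003,.003,.02]))
def car(v):
    R=rz(v[2]);p=np.array([v[0],v[1],0]);t=boxl(R,p,.08,.11,0,.028)[1]
    F=np.array([[-.092,.006,.062],[-.092,-.006,.062]]);L=np.array([[-.045,.006,.062],[-.092,.006,.062]]);Q=L*[1,-1,1]
    return [(n,c) for n in cam for c in(t[:2],t[1:3],t[2:4],t[3:5],F@R.T+p,L@R.T+p,Q@R.T+p)]
print("carrier",best(lambda v:score(car(v)),[.43,.3467,.03],[.003,.003,.02]))
def st(v):
    p=np.array([v[0],v[1],0]);t=boxl(np.eye(3),p,.25,.336,0,.178)[1]
    return [(n,c) for n in cam for c in(t[:2],t[1:3],t[2:4],t[3:5])]
print("stand",best(lambda v:score(st(v)),[.628,.12],[.004,.004]))
hsv=cv2.cvtColor(cam["scene"]["frame"],cv2.COLOR_BGR2HSV)
m=cv2.inRange(hsv,(5,130,60),(18,255,255)); 
for r in range(205,246):
    x=np.flatnonzero(m[r,300:400])+300
    if len(x): print(r,x.min(),x.max(),len(x),end="; ")
E
python3 a.py
```

```text
foot [ 0.616  -0.1659 -0.0792] 1523.4421
plug [ 0.6311 -0.1677] in foot [ 0.0152 -0.0007  0.    ]
scene [ 0.6313 -0.1666]
top [ 0.6268 -0.1659]
bin [ 0.5911 -0.3564  0.0507]
carrier [0.43   0.351  0.0199]
stand [0.6293 0.1233]
215 320 320 1; 216 321 321 1; 217 319 348 4; 218 319 349 7; 219 319 348 8; 220 319 349 13; 221 319 349 18; 222 319 348 18; 223 319 348 19; 224 319 348 20; 225 321 348 18; 226 321 348 17; 227 322 347 13; 228 324 347 10; 229 325 347 8; 230 326 347 4; 231 327 347 3; 232 337 347 3; 233 337 347 3; 234 337 342 2; 235 337 342 2; 236 337 342 2; 237 337 337 1; 238 337 337 1; 239 337 337 1;
```

```bash
python3 - <<'E'
from h import *
np.set_printoptions(precision=4,suppress=True)
for u,v in[(318.5,224),(319,225),(327,231.5),(337,239.5)]: print(ray("scene",u,v,0))
p=ray("scene",319,224.5,0)
for h in(.03,.062): print(proj("scene",p+[0,0,h]))
I=np.eye(3);c=p+[.03,-.0465,0]
Y=(0,0,255);G=(0,160,0)
st=np.array([.6293,.1233,0])
cs=[(k,G) for k in boxl(I,c,.06,.093,0,.062)]+[(k,Y) for k in boxl(I,st,.25,.336,0,.178)]+[(boxl(I,st,.25,.306,0,.14)[1],(255,0,0))]
a=view(cam["scene"]["frame"],"scene",265,400,130,250,5,cs)
yaw=-.079; R=rz(yaw);f=np.array([.616,-.1659,0]);P=plugR(yaw);p=np.array([.631,-.1672,.08])
cur=[(k,G) for k in boxl(R,f,.13,.09,0,.014)]+[(circ(P,p,z,r),Y) for z,r in((0,.029),(.037,.015),(.039,.0105),(.078,.006))]
b=view(cam["scene"]["frame"],"scene",350,375+25,225,270,6,cur)
out=np.zeros((600,800,3),np.uint8);out[:,:]=0
out[:600,:500]=a[:600,175:675]; out[:b.shape[0],500:800]=b[:,:300]
b=view(cam["top"]["frame"],"top",360,410,170,215,6,cur); out[300:300+b.shape[0],500:800]=b[:,:300]
cv2.imwrite("pics/o2.png",out)
E
```

```text
[0.5502 0.0798 0.    ]
[0.549  0.0751 0.    ]
[0.5539 0.0359 0.    ]
[ 0.5603 -0.0111  0.    ]
[[318.9894 218.2012]]
[[318.9776 211.2628]]
```

View pics/o2.png

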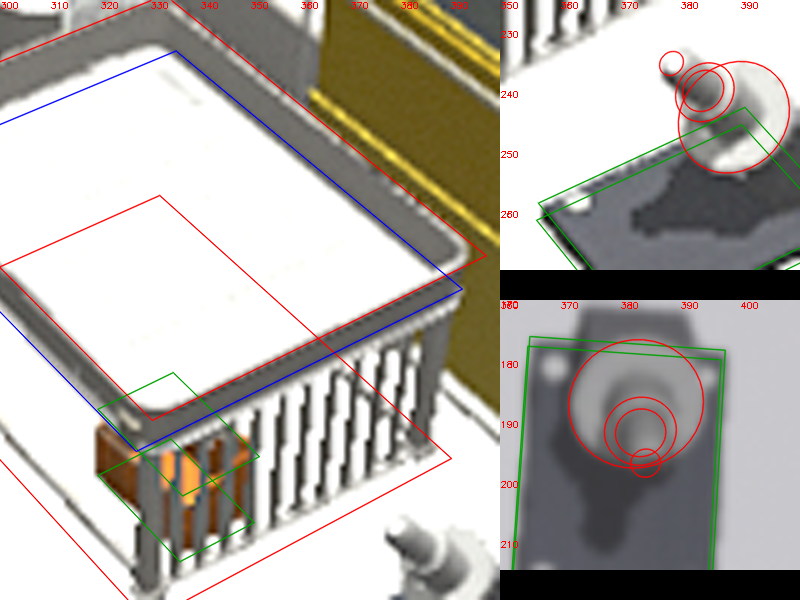

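```bash
cat > d.py <<'E'
import sys,numpy as np
from workcell import bot
from scipy.spatial.transform import Rotation as Ro
from h import rz
np.set_printoptions(precision=2,suppress=True)
def Rt(yaw,tilt,jaw=0):
    "yaw: heading of lean (deg); tilt: tool leans forward (deg); jaw 0: jaws along heading, 90: across"
    Z=rz(np.radians(yaw)); a=np.radians(tilt)
    Ty=np.array([[np.cos(a),0,-np.sin(a)],[0,1,0],[np.sin(a),0,np.cos(a)]])
    base=np.array([[0,1,0],[1,0,0],[0,0,-1.]]).T
    if jaw: base=np.array([[1,0,0],[0,-1,0],[0,0,-1.]])@np.eye(3)
    return Z@Ty@base
def go(*targets):
    s=bot.read_state(); R0=Ro.from_rotvec(s["tcp_rot"]).as_matrix()
    print("t %.2f"%s["time"],"pos",s["tool_pos"]*1000,"F",s["wrist_force"],"w %.3f"%s["width"], "q",s["q"])
    for p,R in targets:
        c=[]
        for fl in (np.eye(3),np.diag([-1,-1,1.])):
            c.append(np.degrees(Ro.from_matrix(R@fl@R0.T).as_rotvec()))
        c.sort(key=np.linalg.norm)
        print("cm",(np.array(p)-s["tool_pos"])*100,"deg",c[0],"alt",c[1])
E
python3 - <<'E'
from d import *
go(([.45,.2,.25],Rt(-4.5,0)),([.381,-.206,.2],Rt(-4.5,0)),([.381,-.206,.05],Rt(-4.5,0)))
E
```

```text
t 0.10 pos [295.58 606.11 230.07] F [-0.51 -0.32  0.91] w 1.002 q [ 1.08  0.26  1.61  0.    1.27 -0.04]
cm [ 15.44 -40.61   1.99] deg [  0.06  -0.11 -68.5 ] alt [  0.12   0.06 111.5 ]
cm [  8.54 -81.21  -3.01] deg [  0.06  -0.11 -68.5 ] alt [  0.12   0.06 111.5 ]
cm [  8.54 -81.21 -18.01] deg [  0.06  -0.11 -68.5 ] alt [  0.12   0.06 111.5 ]
```

Call:
drive_tool(
  deltas=[
    {"hand":1,"offset":[2,-5.8,0.5],"angular":[0,0,-9]},
    {"hand":1,"offset":[4.4,-11.6,1],"angular":[0,0,-18]},
    {"hand":1,"offset":[6.6,-17.4,1],"angular":[0,0,-27]},
    {"hand":1,"offset":[8.8,-23.2,1.5],"angular":[0,0,-36]},
    {"hand":1,"offset":[11,-29,2],"angular":[0,0,-45]},
    {"hand":1,"offset":[13.2,-34.8,2],"angular":[0,0,-54]},
    {"hand":1,"offset":[15.4,-40.6,2],"angular":[0,0,-63]},
    {"hand":1,"offset":[15.4,-46,2],"angular":[0,0,-68.5]},
  ],
)

```text
time: 1.1
tool_pos: [0.4506, 0.1444, 0.251]
tcp_rot: [2.311, 2.127, -0.0]
wrist_force: [0.8, 0.1, -0.6]
width: 1.0
```

```bash
python3 - <<'E'
from d import *
go(([.381,-.206,.2],Rt(-4.5,0)),([.381,-.206,.05],Rt(-4.5,0)))
E
```

```text
t 1.10 pos [450.62 144.42 251.02] F [ 0.84  0.1  -0.61] w 1.000 q [ 0.26 -0.14  1.99 -0.    1.29  0.34]
cm [ -6.96 -35.04  -5.1 ] deg [0.02 0.01 0.26] alt [   0.02   -0.04 -179.74]
cm [ -6.96 -35.04 -20.1 ] deg [0.02 0.01 0.26] alt [   0.02   -0.04 -179.74]
```

Call:
drive_tool(
  deltas=[
    {"hand":1,"offset":[-1,-5.8,-0.8],"angular":[0,0,0]},
    {"hand":1,"offset":[-2.2,-11.6,-1.7],"angular":[0,0,0]},
    {"hand":1,"offset":[-3.4,-17.4,-2.5],"angular":[0,0,0]},
    {"hand":1,"offset":[-4.6,-23.2,-3.3],"angular":[0,0,0]},
    {"hand":1,"offset":[-5.8,-29,-4.2],"angular":[0,0,0]},
    {"hand":1,"offset":[-7,-35,-5.1],"angular":[0,0,0]},
    {"hand":1,"offset":[-7,-35,-9],"angular":[0,0,0]},
    {"hand":1,"offset":[-7,-35,-12],"angular":[0,0,0]},
  ],
)

```text
time: 2.1
tool_pos: [0.3788, -0.2042, 0.1298]
tcp_rot: [-2.31, -2.128, 0.0]
wrist_force: [-0.1, -0.2, 0.1]
width: 0.997
```

```bash
python3 - <<'E'
from d import *
import cv2
from h import proj
T=([.381,-.206,.05],Rt(-4.5,0)); go(T)
s=bot.read_state()
a=bot.read_camera("scene")["frame"];b=bot.read_camera("top")["frame"]
print(proj("scene",s["tool_pos"]),proj("top",s["tool_pos"]))
f=lambda im,x,y:cv2.resize(cv2.convertScaleAbs(im[y:y+100,x:x+100],alpha=1.2),(400,400),interpolation=3)
cv2.imwrite("pics/g1.png",np.hstack([f(a,275,230),f(b,350,225)]))
E
```

```text
t 2.10 pos [ 378.79 -204.23  129.8 ] F [-0.08 -0.22  0.1 ] w 0.997 q [-0.55 -0.12  2.21  0.    1.05 -0.47]
cm [ 0.22 -0.18 -7.98] deg [-0.04 -0.05  0.19] alt [  -0.08    0.06 -179.81]
[[325.81 281.62]] [[401.82 282.28]]
```

View pics/g1.png

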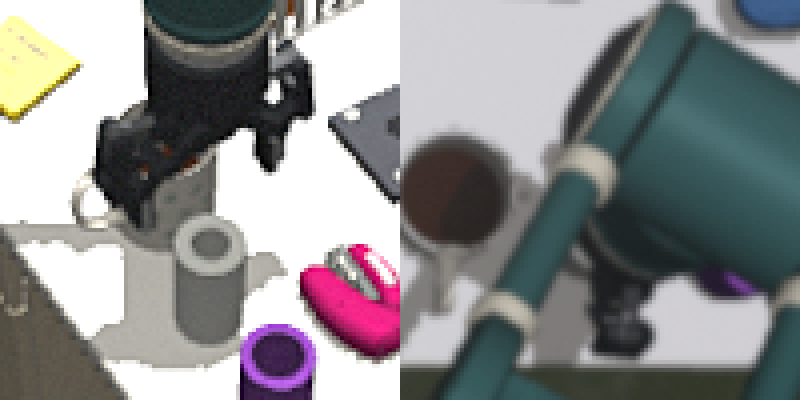

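Call:
drive_tool(
  deltas=[
    {"hand":1,"offset":[0.2,-0.2,-3],"angular":[0,0,0]},
    {"hand":1,"offset":[0.2,-0.2,-6],"angular":[0,0,0]},
    {"hand":1,"offset":[0.2,-0.2,-8],"angular":[0,0,0]},
    {"hand":1,"offset":[0.2,-0.2,-8],"angular":[0,0,0]},
    {"hand":0.3,"offset":[0.2,-0.2,-8],"angular":[0,0,0]},
    {"hand":0.3,"offset":[0.2,-0.2,-8],"angular":[0,0,0]},
    {"hand":0.3,"offset":[0.2,-0.2,-8],"angular":[0,0,0]},
    {"hand":0.3,"offset":[0.2,-0.2,-8],"angular":[0,0,0]},
  ],
  force=60,
)

```text
time: 3.2
tool_pos: [0.3831, -0.206, 0.0532]
tcp_rot: [2.305, 2.131, 0.001]
wrist_force: [-2.0, 0.9, 5.9]
width: 0.581
```

```bash
python3 - <<'E'
from d import *
# plug frame geometry: sleeve grasped with lower end L below TCP
from h import plugR
L=.05; p=np.array([.631,-.1672,.08]); P=plugR(-.079); 
T=lambda z,dx=0,dy=0:(p+P@[dx,dy,z+L],Rt(-4.53,35))
for z in(.15,.085,.06,.04,.0): print(z,T(z)[0])
go(([.381,-.206,.2],Rt(-4.53,0)),T(.15),T(.085))
E
```

```text
0.15 [ 0.52 -0.16  0.24]
0.085 [ 0.55 -0.16  0.19]
0.06 [ 0.57 -0.16  0.17]
0.04 [ 0.58 -0.16  0.15]
0.0 [ 0.6  -0.16  0.12]
t 3.20 pos [ 383.08 -206.04   53.16] F [-1.98  0.93  5.88] w 0.581 q [-0.55 -0.    2.27 -0.    0.87 -0.47]
cm [-0.21  0.   14.68] deg [ 0.08  0.13 -0.03] alt [ -0.2    0.13 179.97]
cm [13.36  4.79 19.07] deg [ -2.68 -34.76  -0.01] alt [-54.14   4.38 171.55]
cm [17.07  4.5  13.74] deg [ -2.68 -34.76  -0.01] alt [-54.14   4.38 171.55]
```

Call:
drive_tool(
  deltas=[
    {"hand":0.3,"offset":[0,0,4],"angular":[0,0,0]},
    {"hand":0.3,"offset":[0,0,9],"angular":[0,0,0]},
    {"hand":0.3,"offset":[0,0,14],"angular":[0,0,0]},
    {"hand":0.3,"offset":[3,1.2,17],"angular":[-0.7,-8.7,0]},
    {"hand":0.3,"offset":[7,2.4,19],"angular":[-1.3,-17.4,0]},
    {"hand":0.3,"offset":[11,3.6,19],"angular":[-2,-26,0]},
    {"hand":0.3,"offset":[13.3,4.8,19],"angular":[-2.7,-34.8,0]},
    {"hand":0.3,"offset":[13.3,4.8,19],"angular":[-2.7,-34.8,0]},
  ],
)

```text
time: 4.2
tool_pos: [0.5122, -0.1555, 0.2384]
tcp_rot: [1.941, 1.795, 0.562]
wrist_force: [-0.3, -0.0, -2.1]
width: 0.58
```

```bash
cat > near.py <<'E'
from d import *
import cv2,sys
from h import *
L=float(sys.argv[1]); out=sys.argv[2]; px,py=float(sys.argv[3]),float(sys.argv[4])
p=np.array([px,py,.08]); P=plugR(-.079)
s=bot.read_state(); R=Ro.from_rotvec(s["tcp_rot"]).as_matrix()
o=s["tool_pos"]+R@[0,0,L]
print("sleeve end in plug frame mm",P.T@(o-p)*1000,"axis dev deg",np.degrees(P.T@-R[:,2])[:2])
a=bot.read_camera("scene")["frame"];b=bot.read_camera("top")["frame"]
cv2.imwrite(out+"s.png",a);cv2.imwrite(out+"t.png",b)
S=R.copy(); S[:,2]=-R[:,2]; S[:,0]*=1
cur=[(circ(S,o,z,.025),(0,0,255)) for z in(0,.09)]+[(circ(P,p,z,r),(0,200,0)) for z,r in((0,.029),(.039,.0105),(.078,.0105))]
c=np.int32(proj("scene",o)[0])
A=view(a,"scene",c[0]-35,c[0]+45,c[1]-50,c[1]+50,6,cur)
c=np.int32(proj("top",o)[0])
B=view(b,"top",c[0]-25,c[0]+25,c[1]-50,c[1]+50,6,cur)
cv2.imwrite(out+".png",np.hstack([A,B])[:600,:800])
T=lambda z,dx=0,dy=0:(p+P@[dx,dy,0]+P@[0,0,z]-Rt(-4.53,35)@[0,0,L],Rt(-4.53,35))
go(*[T(z) for z in(.083,.07,.042,.035,-.002)])
E
python3 near.py .0532 pics/n1 .631 -.1672
```

```text
sleeve end in plug frame mm [ -7.24   2.49 145.03] axis dev deg [ 0.39 -0.19]
t 4.30 pos [ 514.32 -157.35  241.47] F [ 0.91 -0.07 -0.68] w 0.581 q [-0.49 -0.36  2.3   0.38  0.68 -0.65]
cm [ 3.88 -0.37 -4.99] deg [-0.04 -0.22 -0.07] alt [-102.62    8.05  147.61]
cm [ 4.62 -0.43 -6.05] deg [-0.04 -0.22 -0.07] alt [-102.62    8.05  147.61]
cm [ 6.22 -0.55 -8.35] deg [-0.04 -0.22 -0.07] alt [-102.62    8.05  147.61]
cm [ 6.63 -0.59 -8.92] deg [-0.04 -0.22 -0.07] alt [-102.62    8.05  147.61]
cm [  8.74  -0.75 -11.95] deg [-0.04 -0.22 -0.07] alt [-102.62    8.05  147.61]
```

View pics/n1.png

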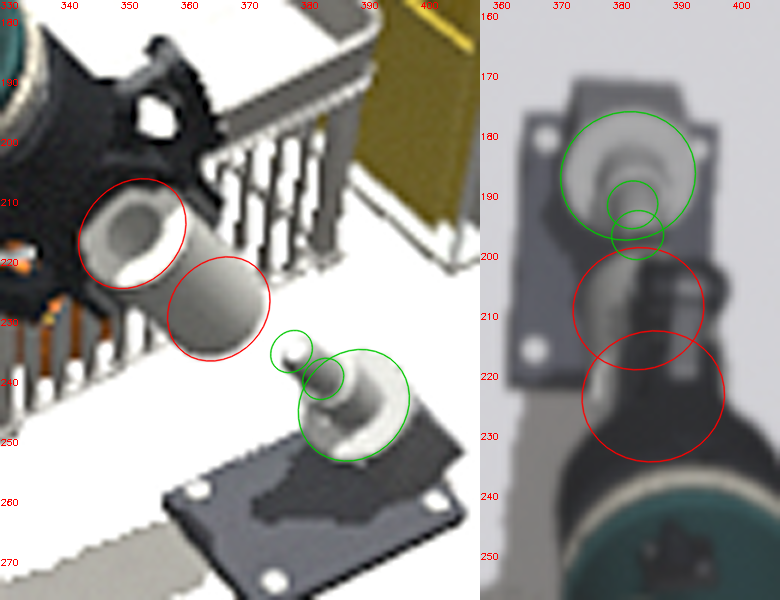

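```bash
cat > sl.py <<'E'
import h
from d import *
from fit import *
L=float(__import__("sys").argv[1])
for n in cam:
    cam[n]["frame"]=bot.read_camera(n)["frame"]
    g=cv2.GaussianBlur(cam[n]["frame"].astype(np.float32),(0,0),1.0)
    gx=cv2.Sobel(g,cv2.CV_32F,1,0);gy=cv2.Sobel(g,cv2.CV_32F,0,1); grad[n]=np.sqrt((gx**2+gy**2).max(2))
s=bot.read_state();R=Ro.from_rotvec(s["tcp_rot"]).as_matrix()
def lines(n,off,l,a=.0,b=.05,sides=(1,-1)):
    ax=-R[:,2];o=s["tool_pos"]+R@[off,0,l]
    c=-cam[n]["R"].T@cam[n]["t"]; k=np.cross(ax,c-o);k/=np.linalg.norm(k)
    rr=np.linalg.norm(np.cross(ax,c-o)); 
    m=np.cross(k,ax); sn=.025/rr
    return [(n,np.array([o+ax*z+.025*(sg*k*np.sqrt(1-sn**2)+m*sn) for z in(a,b)])) for sg in sides]
offs=np.arange(-8,8.1,.5)/1000
for n,sd in(("scene",(1,)),("scene",(-1,)),("top",(1,)),("top",(-1,))):
    sc=[score(lines(n,o,L,.0,.035,sd)) for o in offs]
    print(n,sd,"best off mm",offs[np.argmax(sc)]*1000,np.array(sc)[::2].round())
print("tool x world",R[:,0])
E
python3 sl.py .0532
```

```text
scene (1,) best off mm -2.0 [151. 156. 161. 166. 170. 173. 174. 173. 172. 171. 171. 169. 166. 163.
 160. 158. 155.]
scene (-1,) best off mm -8.0 [346. 341. 335. 328. 318. 306. 293. 281. 266. 251. 237. 223. 208. 197.
 186. 176. 168.]
top (1,) best off mm -5.0 [31. 41. 49. 51. 47. 40. 33. 29. 33. 38. 42. 43. 39. 32. 25. 18. 12.]
top (-1,) best off mm -6.0 [195. 212. 218. 210. 189. 160. 126. 103.  96.  83.  69.  65.  60.  51.
  46.  40.  36.]
tool x world [ 0.0783  0.9969 -0.0004]
```

```bash
python3 - <<'E'
from d import *
from h import *
f=bot.read_camera("top")["frame"]; f2=bot.read_camera("scene")["frame"]
s=bot.read_state();R=Ro.from_rotvec(s["tcp_rot"]).as_matrix()
for z in(.0532,.04): print("axis pt",proj("top",s["tool_pos"]+R@[0,0,z]),proj("top",s["tool_pos"]+R@[.025,0,z]),proj("top",s["tool_pos"]+R@[-.025,0,z]))
print("cols",list(range(366,404)))
for r in range(192,216,2): print(r,f[r,366:404].mean(1).astype(int))
o=s["tool_pos"]+R@[0,0,.0532]
# scene profile across silhouette at mid of sleeve
ax=-R[:,2];c=-cam["scene"]["R"].T@cam["scene"]["t"];k=np.cross(ax,c-o);k/=np.linalg.norm(k)
for z in(.01,.02,.03,.05):
    t=np.arange(-.036,.0361,.002); q=proj("scene",o+ax*z+t[:,None]*k)
    v=cv2.remap(f2.mean(2).astype(np.float32),np.float32(q[:,0])[None],np.float32(q[:,1])[None],1)[0]
    print(z,"k",k); print(dict(zip((t*1000).astype(int).tolist(),v.astype(int).tolist())))
E
```

```text
axis pt [[385.24 206.94]] [[374.36 206.15]] [[396.14 207.74]]
axis pt [[385.57 208.95]] [[374.56 208.15]] [[396.61 209.76]]
cols [366, 367, 368, 369, 370, 371, 372, 373, 374, 375, 376, 377, 378, 379, 380, 381, 382, 383, 384, 385, 386, 387, 388, 389, 390, 391, 392, 393, 394, 395, 396, 397, 398, 399, 400, 401, 402, 403]
192 [ 78  76  68  57  52  53  70 107 128 129 106  91  92  85  79  91 104 115
 121 121 116 111 117 124 132 131 117  92  79  78 106 156 173 175 175 176
 175 175]
194 [ 79  75  63  54  52  52  53  63  84 100  93  86  86  83  77  90 109 124
 131 131 123 110 106 117 115  98  83  78  77  78 104 155 173 175 175 175
 176 175]
196 [ 79  79  74  62  54  53  52  52  53  56  62  68  72  73  71  77  89  92
  88  86  86  87  79  80  80  78  77  77  77  81 110 157 174 175 175 175
 175 175]
198 [ 79  79  79  76  68  57  53  53  52  52  52  52  52  55  59  68  79  85
  93  92  86  88  93  94  90  83  77  75  75  79 106 154 172 175 176 175
 175 175]
200 [ 79  80  80  80  78  71  66  58  52  51  52  52  58  71  89 104 110 113
 104  77  55  51  55  59  58  56  53  53  53  51  66 104 136 16
[... 1848 characters left out ...]
3 k [0.82 0.04 0.57]
{-36: 52, -33: 96, -31: 164, -29: 178, -27: 197, -25: 184, -23: 174, -21: 94, -19: 71, -17: 77, -15: 79, -13: 80, -11: 81, -9: 81, -7: 81, -5: 85, -3: 87, -1: 90, 0: 94, 2: 100, 4: 106, 6: 114, 8: 120, 10: 127, 12: 134, 14: 142, 16: 148, 18: 158, 20: 169, 22: 173, 24: 159, 26: 95, 28: 65, 30: 129, 32: 183, 34: 222, 36: 252}
0.05 k [0.82 0.04 0.57]
{-36: 141, -33: 191, -31: 220, -29: 223, -27: 177, -25: 117, -23: 76, -21: 78, -19: 75, -17: 77, -15: 75, -13: 74, -11: 73, -9: 73, -7: 77, -5: 85, -3: 100, -1: 116, 0: 119, 2: 128, 4: 112, 6: 128, 8: 122, 10: 127, 12: 126, 14: 127, 16: 143, 18: 154, 20: 166, 22: 156, 24: 111, 26: 67, 28: 51, 30: 108, 32: 158, 34: 156, 36: 110}
```

Call:
drive_tool(
  deltas=[
    {"hand":0.3,"offset":[2,-0.2,-2.5],"angular":[0,0,0]},
    {"hand":0.3,"offset":[3.5,-0.3,-4.4],"angular":[0,0,0]},
    {"hand":0.3,"offset":[3.9,-0.3,-5.0],"angular":[0,-0.2,0]},
    {"hand":0.3,"offset":[4.2,-0.3,-5.5],"angular":[0,-0.2,0]},
    {"hand":0.3,"offset":[4.6,-0.3,-6],"angular":[0,-0.2,0]},
    {"hand":0.3,"offset":[4.6,-0.3,-6],"angular":[0,-0.2,0]},
  ],
)

```text
time: 5.25
tool_pos: [0.561, -0.1604, 0.1814]
tcp_rot: [1.935, 1.789, 0.567]
wrist_force: [0.6, -0.2, -2.4]
width: 0.579
```

```bash
python3 near.py .0532 pics/n2 .631 -.1672
```

```text
sleeve end in plug frame mm [ 0.7   1.35 70.23] axis dev deg [-0.11 -0.06]
t 5.35 pos [ 561.02 -160.4   181.8 ] F [ 0.34 -0.23 -2.39] w 0.580 q [-0.45 -0.19  2.3   0.45  0.5  -0.7 ]
cm [-0.79 -0.06  0.98] deg [-0.03  0.14 -0.04] alt [-103.1     8.08  147.31]
cm [-0.05 -0.12 -0.09] deg [-0.03  0.14 -0.04] alt [-103.1     8.08  147.31]
cm [ 1.55 -0.25 -2.38] deg [-0.03  0.14 -0.04] alt [-103.1     8.08  147.31]
cm [ 1.95 -0.28 -2.95] deg [-0.03  0.14 -0.04] alt [-103.1     8.08  147.31]
cm [ 4.07 -0.45 -5.99] deg [-0.03  0.14 -0.04] alt [-103.1     8.08  147.31]
```

View pics/n2.png

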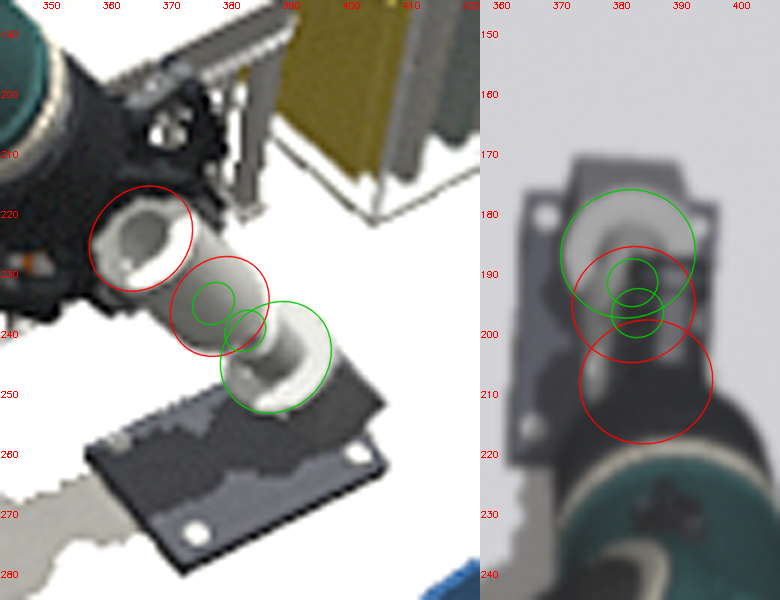

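Call:
drive_tool(
  deltas=[
    {"hand":0.3,"offset":[0.4,-0.1,-0.7],"angular":[0,0,0]},
    {"hand":0.3,"offset":[0.8,-0.1,-1.3],"angular":[0,0,0]},
    {"hand":0.3,"offset":[1.2,-0.15,-1.9],"angular":[0,0,0]},
    {"hand":0.3,"offset":[1.5,-0.15,-2.3],"angular":[0,0,0]},
    {"hand":0.3,"offset":[1.5,-0.15,-2.3],"angular":[0,0,0]},
  ],
)

```text
time: 5.98
tool_pos: [0.576, -0.1617, 0.1577]
tcp_rot: [1.936, 1.789, 0.567]
wrist_force: [0.3, 0.6, -1.7]
width: 0.579
```

```bash
cat > pf.py <<'E'
from d import *
from h import plugR
L=float(sys.argv[1]);s=bot.read_state();P=plugR(-.079);R=Ro.from_rotvec(s["tcp_rot"]).as_matrix()
print("t",s["time"],"end in plug mm",P.T@(s["tool_pos"]+R@[0,0,L]-[.631,-.1672,.08])*1000,"F plug",P.T@s["wrist_force"],"torque",s["torque"],"w",s["width"])
print("1mm plug axes in cm: x",P[:,0]/10,"y",P[:,1]/10,"-z",-P[:,2]/10)
E
python3 pf.py .0532
```

```text
t 5.975 end in plug mm [-0.65  1.19 42.16] F plug [-0.79  0.64 -1.49] torque [ 0.02  0.47 -0.02] w 0.5787154071660937
1mm plug axes in cm: x [ 0.08 -0.01  0.06] y [0.01 0.1  0.  ] -z [ 0.06 -0.   -0.08]
```

Call:
drive_tool(
  deltas=[
    {"hand":0.3,"offset":[0.15,0,-0.15],"angular":[0,0,0]},
    {"hand":0.3,"offset":[0.2,0,-0.25],"angular":[0,0,0]},
    {"hand":0.3,"offset":[0.25,0,-0.35],"angular":[0,0,0]},
    {"hand":0.3,"offset":[0.3,0,-0.42],"angular":[0,0,0]},
    {"hand":0.3,"offset":[0.3,0,-0.42],"angular":[0,0,0]},
  ],
)

```text
time: 6.6
tool_pos: [0.5786, -0.1617, 0.1549]
tcp_rot: [1.935, 1.789, 0.567]
wrist_force: [-11.7, 1.7, 8.2]
width: 0.572
```

```bash
python3 pf.py .0532
```

```text
t 6.6 end in plug mm [-0.1   1.38 38.4 ] F plug [-4.96  0.74 13.44] torque [ 0.1  1.  -0.1] w 0.5720082276160265
1mm plug axes in cm: x [ 0.08 -0.01  0.06] y [0.01 0.1  0.  ] -z [ 0.06 -0.   -0.08]
```

```bash
python3 - <<'E'
from d import *
go(([.591,-.3564,.17],Rt(-4.53,0)),([.591,-.3564,.0585],Rt(-4.53,0)))
E
```

```text
t 6.60 pos [ 578.56 -161.74  154.92] F [-11.67   1.67   8.17] w 0.572 q [-0.43 -0.12  2.29  0.49  0.43 -0.75]
cm [  1.24 -19.47   1.51] deg [ 2.7  35.01 -0.06] alt [-54.12   4.18 171.56]
cm [  1.24 -19.47  -9.64] deg [ 2.7  35.01 -0.06] alt [-54.12   4.18 171.56]
```

Call:
drive_tool(
  deltas=[
    {"hand":0.3,"offset":[-1.3,0.1,1.6],"angular":[0,0,0]},
    {"hand":0.3,"offset":[-3.4,0.2,4.7],"angular":[0,0,0]},
    {"hand":0.3,"offset":[-5.2,0.3,7.3],"angular":[0,0,0]},
    {"hand":0.3,"offset":[-5,-4,8.5],"angular":[0.7,9,0]},
    {"hand":0.3,"offset":[-3,-9,8.5],"angular":[1.5,18,0]},
    {"hand":0.3,"offset":[-1,-14,8.5],"angular":[2.2,27,0]},
    {"hand":0.3,"offset":[1.2,-19.4,6],"angular":[2.7,35,0]},
    {"hand":0.3,"offset":[1.2,-19.4,2],"angular":[2.7,35,0]},
  ],
)

```text
time: 7.6
tool_pos: [0.5961, -0.3611, 0.171]
tcp_rot: [2.307, 2.13, -0.001]
wrist_force: [-1.1, 1.0, -2.0]
width: 0.579
```

```bash
python3 - <<'E'
from d import *
go(([.591,-.3564,.0585],Rt(-4.53,0)))
E
```

```text
t 7.60 pos [ 596.07 -361.05  171.  ] F [-1.15  0.99 -2.03] w 0.579 q [-0.58  0.34  1.62 -0.    1.18 -0.5 ]
cm [ -0.51   0.47 -11.25] deg [0.11 0.05 0.05] alt [   0.07   -0.17 -179.95]
```

Call:
drive_tool(
  deltas=[
    {"hand":0.3,"offset":[0,0.4,-4],"angular":[0,0,0]},
    {"hand":0.3,"offset":[-0.2,0.4,-7],"angular":[0,0,0]},
    {"hand":0.3,"offset":[-0.2,0.4,-9.5],"angular":[0,0,0]},
    {"hand":0.3,"offset":[-0.2,0.4,-10],"angular":[0,0,0]},
    {"hand":0.3,"offset":[-0.2,0.4,-10],"angular":[0,0,0]},
  ],
)

```text
time: 8.22
tool_pos: [0.5892, -0.352, 0.0743]
tcp_rot: [2.307, 2.132, 0.0]
wrist_force: [-0.7, -0.2, -0.8]
width: 0.578
```

```bash
python3 - <<'E'
from d import *
go(([.591,-.3564,.0565],Rt(-4.53,0)))
E
```

```text
t 8.22 pos [ 589.19 -351.95   74.31] F [-0.75 -0.23 -0.83] w 0.578 q [-0.57  0.41  1.71  0.    1.02 -0.5 ]
cm [ 0.18 -0.44 -1.78] deg [ 0.01  0.02 -0.02] alt [ -0.03   0.01 179.98]
```

Call:
drive_tool(
  deltas=[
    {"hand":0.3,"offset":[0.1,-0.4,-0.8],"angular":[0,0,0]},
    {"hand":0.3,"offset":[0.2,-0.4,-1.5],"angular":[0,0,0]},
    {"hand":0.3,"offset":[0.2,-0.4,-1.8],"angular":[0,0,0]},
    {"hand":0.3,"offset":[0.2,-0.4,-1.8],"angular":[0,0,0]},
    {"hand":0.3,"offset":[0.2,-0.4,-1.9],"angular":[0,0,0]},
  ],
)

```text
time: 8.85
tool_pos: [0.5911, -0.3561, 0.0563]
tcp_rot: [2.306, 2.132, -0.0]
wrist_force: [-4.1, 0.6, 8.4]
width: 0.58
```

Contact felt with the bin floor at the expected height; release and rise, then head to sleeve B.

Call:
drive_tool(
  deltas=[
    {"hand":1,"offset":[0,0,0],"angular":[0,0,0]},
    {"hand":1,"offset":[0,0,0],"angular":[0,0,0]},
    {"hand":1,"offset":[0,0,0.2],"angular":[0,0,0]},
    {"hand":1,"offset":[0,0,0.5],"angular":[0,0,0]},
    {"hand":1,"offset":[0,0,3],"angular":[0,0,0]},
    {"hand":1,"offset":[0,0,8],"angular":[0,0,0]},
    {"hand":1,"offset":[0,0,12],"angular":[0,0,0]},
    {"hand":1,"offset":[0,0,12],"angular":[0,0,0]},
  ],
)

```text
time: 9.85
tool_pos: [0.5938, -0.3577, 0.1811]
tcp_rot: [2.3, 2.126, 0.004]
wrist_force: [-0.3, -0.1, 0.2]
width: 0.996
```

```bash
python3 - <<'E'
from d import *
go(([.3195,-.457,.17],Rt(-4.53,0)),([.3195,-.457,.05],Rt(-4.53,0)))
E
```

```text
t 9.85 pos [ 593.81 -357.67  181.14] F [-0.3  -0.08  0.18] w 0.996 q [-0.58  0.32  1.62  0.    1.19 -0.5 ]
cm [-27.43  -9.93  -1.11] deg [ 0.31  0.48 -0.02] alt [ -0.75   0.49 179.97]
cm [-27.43  -9.93 -13.11] deg [ 0.31  0.48 -0.02] alt [ -0.75   0.49 179.97]
```

```bash
python3 - <<'E'
from fit import *
def sl(v,r2):
    p=np.array([v[0],v[1],0]);cs=[]
    for n in cam:
        cs.append((n,circ(np.eye(3),p,.09,.025)));cs.append((n,circ(np.eye(3),p,.09,r2)))
        c=-cam[n]["R"].T@cam[n]["t"];d=(c-p)[:2];rr=np.linalg.norm(d);m=np.r_[d/rr,0];k=np.array([-m[1],m[0],0]);sn=.025/rr
        for s in(1,-1): cs.append((n,np.array([p+[0,0,z]+.025*(m*sn+s*k*np.sqrt(1-sn*sn)) for z in(.01,.08)])))
    return cs
for nm,x0 in(("A",[.381,-.206]),("B",[.3195,-.457])):
    for r2 in(.013,.017):
        f=lambda v,ns=("top","scene"):score([c for c in sl(v,r2) if c[0] in ns])
        w=best(f,x0,[.002,.002]);print(nm,r2,w,f(w),[best(lambda v:f(v,(n,)),x0,[.002,.002]) for n in("top","scene")])
E
```

```text
A 0.013 [ 0.3819 -0.2069] 1729.6405 [array([ 0.376 , -0.1973]), array([ 0.382 , -0.2069])]
A 0.017 [ 0.3835 -0.2043] 1441.5648 [array([ 0.3764, -0.1973]), array([ 0.376 , -0.2143])]
B 0.013 [ 0.3197 -0.4601] 1522.9684 [array([ 0.3208, -0.4594]), array([ 0.3172, -0.462 ])]
B 0.017 [ 0.3205 -0.4593] 1764.7454 [array([ 0.3205, -0.4598]), array([ 0.3204, -0.4593])]
```

Call:
drive_tool(
  deltas=[
    {"hand":1,"offset":[-5.5,-2,0],"angular":[0,0,0]},
    {"hand":1,"offset":[-11,-4,0],"angular":[0,0,0]},
    {"hand":1,"offset":[-16.5,-6,0],"angular":[0,0,0]},
    {"hand":1,"offset":[-22,-8,0],"angular":[0,0,0]},
    {"hand":1,"offset":[-27.4,-9.9,-1],"angular":[0,0,0]},
    {"hand":1,"offset":[-27.4,-9.9,-3],"angular":[0,0,0]},
    {"hand":1,"offset":[-27.4,-9.9,-5],"angular":[0,0,0]},
    {"hand":1,"offset":[-27.4,-9.9,-5],"angular":[0,0,0]},
  ],
)

```text
time: 10.85
tool_pos: [0.3153, -0.4529, 0.1223]
tcp_rot: [-2.304, -2.128, -0.002]
wrist_force: [-0.7, -1.1, -0.1]
width: 1.0
```

```bash
python3 - <<'E'
from d import *
go(([.3205,-.4595,.05],Rt(-4.53,0)))
E
```

```text
t 10.85 pos [ 315.3  -452.86  122.32] F [-0.74 -1.14 -0.13] w 1.000 q [-1.01  0.13  1.97 -0.    1.04 -0.93]
cm [ 0.52 -0.66 -7.23] deg [-0.27 -0.17  0.01] alt [  -0.27    0.43 -179.99]
```

Call:
drive_tool(
  deltas=[
    {"hand":1,"offset":[0.1,-0.3,-0.5],"angular":[0,0,0]},
    {"hand":1,"offset":[0.1,-0.3,-1],"angular":[0,0,0]},
  ],
)

```text
time: 11.1
tool_pos: [0.3186, -0.4586, 0.1157]
tcp_rot: [2.305, 2.132, -0.001]
wrist_force: [-0.0, -0.7, -0.1]
width: 0.996
```

```bash
python3 - <<'E'
from d import *
go(([.3205,-.4595,.05],Rt(-4.53,0)))
E
```

```text
t 11.10 pos [ 318.64 -458.61  115.69] F [-0.04 -0.69 -0.1 ] w 0.996 q [-1.01  0.15  1.97 -0.    1.02 -0.93]
cm [ 0.19 -0.09 -6.57] deg [ 0.09  0.05 -0.05] alt [ -0.08   0.14 179.95]
```

Call:
drive_tool(
  deltas=[
    {"hand":1,"offset":[0.1,-0.1,-3],"angular":[0,0,0]},
    {"hand":1,"offset":[0.1,-0.1,-5.5],"angular":[0,0,0]},
    {"hand":1,"offset":[0.1,-0.1,-6.5],"angular":[0,0,0]},
    {"hand":1,"offset":[0.1,-0.1,-6.5],"angular":[0,0,0]},
    {"hand":0.3,"offset":[0.1,-0.1,-6.5],"angular":[0,0,0]},
    {"hand":0.3,"offset":[0.1,-0.1,-6.5],"angular":[0,0,0]},
    {"hand":0.3,"offset":[0.1,-0.1,-6.5],"angular":[0,0,0]},
    {"hand":0.3,"offset":[0.1,-0.1,-6.5],"angular":[0,0,0]},
  ],
)

```text
time: 12.1
tool_pos: [0.3197, -0.4599, 0.0517]
tcp_rot: [2.305, 2.131, -0.001]
wrist_force: [-0.5, 0.7, 6.2]
width: 0.572
```

```bash
python3 - <<'E'
from d import *
from h import plugR
L=.0525; p=np.array([.631,-.1672,.08]); P=plugR(-.079)
T=lambda z,dx=0,dy=0:(p+P@[dx,dy,z+L],Rt(-4.53,35))
go(T(.15,0,.0013))
E
```

```text
t 12.10 pos [ 319.66 -459.9    51.67] F [-0.5   0.67  6.23] w 0.572 q [-1.01  0.23  2.01  0.    0.9  -0.93]
cm [19.57 30.32 19.42] deg [ -2.63 -34.8    0.02] alt [-54.07   4.46 171.57]
```

Call:
drive_tool(
  deltas=[
    {"hand":0.3,"offset":[0,0,5],"angular":[0,0,0]},
    {"hand":0.3,"offset":[0,0,11],"angular":[0,0,0]},
    {"hand":0.3,"offset":[2,4,15],"angular":[0,0,0]},
    {"hand":0.3,"offset":[5,9,18],"angular":[-0.7,-8,0]},
    {"hand":0.3,"offset":[8.5,14,19.5],"angular":[-1.3,-16,0]},
    {"hand":0.3,"offset":[12,19,19.5],"angular":[-1.8,-24,0]},
    {"hand":0.3,"offset":[15.5,24,19.5],"angular":[-2.3,-30,0]},
    {"hand":0.3,"offset":[18.5,28.5,19.5],"angular":[-2.6,-34.8,0]},
  ],
)

```text
time: 13.1
tool_pos: [0.5034, -0.1719, 0.2443]
tcp_rot: [1.938, 1.79, 0.568]
wrist_force: [0.4, 0.2, -1.3]
width: 0.573
```

Call:
drive_tool(
  deltas=[
    {"hand":0.3,"offset":[0.8,1.4,0],"angular":[0,0,0]},
    {"hand":0.3,"offset":[1,1.8,0],"angular":[0,0,0]},
    {"hand":0.3,"offset":[1,1.8,0],"angular":[0,0,0]},
  ],
)

```text
time: 13.48
tool_pos: [0.5137, -0.1559, 0.2449]
tcp_rot: [1.938, 1.792, 0.565]
wrist_force: [0.4, -0.4, -1.5]
width: 0.571
```

```bash
sed -i 's/^go(\*.*/go(*[T(z,0,.0012) for z in(.083,.065,.05,-.002)])/' near.py; python3 near.py .0517 pics/n3 .631 -.1672; python3 sl.py .0517|tail -5
```

```text
sleeve end in plug frame mm [ -2.03   2.18 150.93] axis dev deg [ 0.14 -0.15]
t 13.57 pos [ 513.77 -156.59  245.08] F [ 0.02  0.05 -1.71] w 0.570 q [-0.49 -0.37  2.3   0.38  0.68 -0.64]
cm [ 4.03 -0.33 -5.47] deg [-0.13 -0.11 -0.02] alt [ 102.75   -7.97 -147.51]
cm [ 5.06 -0.41 -6.95] deg [-0.13 -0.11 -0.02] alt [ 102.75   -7.97 -147.51]
cm [ 5.92 -0.48 -8.18] deg [-0.13 -0.11 -0.02] alt [ 102.75   -7.97 -147.51]
cm [  8.89  -0.72 -12.44] deg [-0.13 -0.11 -0.02] alt [ 102.75   -7.97 -147.51]
 203. 201. 199.]
top (1,) best off mm -6.0 [49. 60. 66. 64. 59. 48. 36. 29. 25. 27. 31. 30. 26. 20. 16. 12. 13.]
top (-1,) best off mm -6.5 [195. 209. 211. 200. 180. 152. 130. 118.  98.  82.  77.  66.  54.  49.
  41.  35.  35.]
tool x world [0.0792 0.9969 0.0022]
```

Call:
drive_tool(
  deltas=[
    {"hand":0.3,"offset":[2,-0.2,-2.7],"angular":[0,0,0]},
    {"hand":0.3,"offset":[3.6,-0.3,-4.9],"angular":[0,0,0]},
    {"hand":0.3,"offset":[4.3,-0.35,-5.9],"angular":[0,0,0]},
    {"hand":0.3,"offset":[5.06,-0.4,-6.95],"angular":[0,0,0]},
    {"hand":0.3,"offset":[5.5,-0.45,-7.6],"angular":[0,0,0]},
    {"hand":0.3,"offset":[5.9,-0.5,-8.2],"angular":[0,0,0]},
    {"hand":0.3,"offset":[5.9,-0.5,-8.2],"angular":[0,0,0]},
  ],
)

```text
time: 14.55
tool_pos: [0.5729, -0.1608, 0.1628]
tcp_rot: [1.939, 1.792, 0.565]
wrist_force: [-0.2, -0.5, -1.8]
width: 0.57
```

```bash
python3 pf.py .0517
```

```text
t 14.55 end in plug mm [-0.48  1.98 49.62] F plug [-1.13 -0.49 -1.41] torque [ 0.04  0.48 -0.07] w 0.5704128097325414
1mm plug axes in cm: x [ 0.08 -0.01  0.06] y [0.01 0.1  0.  ] -z [ 0.06 -0.   -0.08]
```

Call:
drive_tool(
  deltas=[
    {"hand":0.3,"offset":[0.25,-0.1,-0.3],"angular":[0,0,0]},
    {"hand":0.3,"offset":[0.42,-0.12,-0.55],"angular":[0,0,0]},
    {"hand":0.3,"offset":[0.58,-0.12,-0.78],"angular":[0,0,0]},
    {"hand":0.3,"offset":[0.72,-0.13,-0.98],"angular":[0,0,0]},
    {"hand":0.3,"offset":[0.84,-0.13,-1.15],"angular":[0,0,0]},
    {"hand":0.3,"offset":[0.84,-0.13,-1.15],"angular":[0,0,0]},
  ],
)

```text
time: 15.3
tool_pos: [0.5814, -0.1623, 0.1515]
tcp_rot: [1.938, 1.791, 0.565]
wrist_force: [0.4, -1.0, -3.3]
width: 0.571
```

```bash
python3 pf.py .0517
```

```text
t 15.3 end in plug mm [ 0.06  1.06 35.42] F plug [-1.53 -0.94 -2.98] torque [-0.21  0.51 -0.18] w 0.5711316556491951
1mm plug axes in cm: x [ 0.08 -0.01  0.06] y [0.01 0.1  0.  ] -z [ 0.06 -0.   -0.08]
```

Past the step with no resistance. Continue to the flange.

Call:
drive_tool(
  deltas=[
    {"hand":0.3,"offset":[0.28,-0.02,-0.41],"angular":[0,0,0]},
    {"hand":0.3,"offset":[0.57,-0.05,-0.82],"angular":[0,0,0]},
    {"hand":0.3,"offset":[0.86,-0.07,-1.23],"angular":[0,0,0]},
    {"hand":0.3,"offset":[1.14,-0.09,-1.64],"angular":[0,0,0]},
    {"hand":0.3,"offset":[1.43,-0.11,-2.05],"angular":[0,0,0]},
    {"hand":0.3,"offset":[1.71,-0.13,-2.46],"angular":[0,0,0]},
    {"hand":0.3,"offset":[1.71,-0.13,-2.46],"angular":[0,0,0]},
  ],
)

```text
time: 16.18
tool_pos: [0.5986, -0.1636, 0.1266]
tcp_rot: [1.938, 1.791, 0.565]
wrist_force: [0.3, -3.2, -3.5]
width: 0.574
```

```bash
python3 pf.py .0517
```

```text
t 16.175 end in plug mm [-0.02  1.11  5.15] F plug [-1.56 -3.13 -3.2 ] torque [-0.54  0.51 -0.31] w 0.5739502138299742
1mm plug axes in cm: x [ 0.08 -0.01  0.06] y [0.01 0.1  0.  ] -z [ 0.06 -0.   -0.08]
```

Call:
drive_tool(
  deltas=[
    {"hand":0.3,"offset":[0.15,-0.06,-0.22],"angular":[0,0,0]},
    {"hand":0.3,"offset":[0.25,-0.08,-0.36],"angular":[0,0,0]},
    {"hand":0.3,"offset":[0.31,-0.08,-0.45],"angular":[0,0,0]},
    {"hand":0.3,"offset":[0.36,-0.08,-0.52],"angular":[0,0,0]},
    {"hand":0.3,"offset":[0.36,-0.08,-0.52],"angular":[0,0,0]},
  ],
)

```text
time: 16.8
tool_pos: [0.6018, -0.1641, 0.1222]
tcp_rot: [1.938, 1.792, 0.566]
wrist_force: [-6.6, -1.0, 4.1]
width: 0.568
```

```bash
python3 pf.py .0517
```

```text
t 16.8 end in plug mm [ 0.07  0.96 -0.26] F plug [-2.98 -1.49  7.06] torque [-0.16  1.09 -0.19] w 0.5681921837268002
1mm plug axes in cm: x [ 0.08 -0.01  0.06] y [0.01 0.1  0.  ] -z [ 0.06 -0.   -0.08]
```

Call:
drive_tool(
  deltas=[
    {"hand":0.3,"offset":[-0.6,0.05,0.8],"angular":[0,0,0]},
    {"hand":0.3,"offset":[-1.7,0.15,2.5],"angular":[0,0,0]},
    {"hand":0.3,"offset":[-3,0.25,4.3],"angular":[0,0,0]},
    {"hand":0.3,"offset":[-4.6,0.35,6.6],"angular":[0,0,0]},
    {"hand":0.3,"offset":[-6.6,0.5,9.4],"angular":[0,0,0]},
    {"hand":0.3,"offset":[-9,0.7,12.2],"angular":[0,0,0]},
    {"hand":0.3,"offset":[-13,1.5,14],"angular":[0.8,10,0]},
    {"hand":0.3,"offset":[-17,4,14],"angular":[1.5,20,0]},
  ],
)

```text
time: 17.8
tool_pos: [0.4311, -0.1253, 0.2654]
tcp_rot: [2.162, 1.991, 0.257]
wrist_force: [1.8, 0.9, -2.5]
width: 0.573
```

```bash
python3 - <<'E'
from d import *
go(([.42,.2,.25],Rt(-4.53,0)),([.42,.2,.25],Rt(1,0,90)),([.43,.35,.25],Rt(1,0,90)))
s=bot.read_state();R0=Ro.from_rotvec(s["tcp_rot"]).as_matrix()
R1=Rt(-4.53,0)
for a in(30,60,95.5): print(a,np.degrees(Ro.from_matrix(rz(np.radians(a))@R1@R0.T).as_rotvec()))
E
```

```text
t 17.80 pos [ 431.06 -125.27  265.43] F [ 1.8   0.91 -2.5 ] w 0.573 q [-0.4  -0.38  2.17  0.09  1.1  -0.35]
cm [-1.11 32.53 -1.54] deg [ 1.3  14.79  0.17] alt [  23.15   -2.04 -178.32]
cm [-1.11 32.53 -1.54] deg [ 11.95  11.04 -83.79] alt [-11.34  12.28  95.11]
cm [-0.11 47.53 -1.54] deg [ 11.95  11.04 -83.79] alt [-11.34  12.28  95.11]
30 [-2.6  14.79 30.  ]
60 [-6.56 14.1  59.83]
95.5 [-11.34  12.28  95.08]
```

Call:
drive_tool(
  deltas=[
    {"hand":0.3,"offset":[-0.5,4,-0.5],"angular":[0,8,4]},
    {"hand":0.3,"offset":[-1,10,-1],"angular":[-1,14.8,10]},
    {"hand":0.3,"offset":[-1,16,-1],"angular":[-2,14.8,20]},
    {"hand":0.3,"offset":[-1,22,-1],"angular":[-2.6,14.8,30]},
    {"hand":0.3,"offset":[-1,28,-1],"angular":[-4,14.5,40]},
    {"hand":0.3,"offset":[-1,34,-1],"angular":[-5.2,14.4,50]},
    {"hand":0.3,"offset":[-0.5,40,-1],"angular":[-6.6,14.1,60]},
    {"hand":0.3,"offset":[0,46,-1],"angular":[-7.8,13.7,70]},
  ],
)

```text
time: 18.8
tool_pos: [0.4315, 0.338, 0.2526]
tcp_rot: [-0.646, -3.07, -0.004]
wrist_force: [2.1, 0.1, -1.2]
width: 0.571
```

```bash
python3 - <<'E'
from d import *
go(([.43,.35,.15],Rt(1,0,90)),([.43,.35,.0567],Rt(1,0,90)))
E
```

```text
t 18.80 pos [431.54 338.02 252.55] F [ 2.07  0.13 -1.22] w 0.571 q [ 0.62  0.01  1.85  0.01  1.28 -0.54]
cm [ -0.15   1.2  -10.26] deg [-0.16 -0.25 24.78] alt [  -0.35    0.22 -155.22]
cm [ -0.15   1.2  -19.59] deg [-0.16 -0.25 24.78] alt [  -0.35    0.22 -155.22]
```

Call:
drive_tool(
  deltas=[
    {"hand":0.3,"offset":[-0.1,1.2,-2],"angular":[0,0,10]},
    {"hand":0.3,"offset":[-0.1,1.2,-6],"angular":[0,0,20]},
    {"hand":0.3,"offset":[-0.1,1.2,-10],"angular":[-0.1,-0.2,24.8]},
    {"hand":0.3,"offset":[-0.1,1.2,-14],"angular":[-0.1,-0.2,24.8]},
    {"hand":0.3,"offset":[-0.1,1.2,-17],"angular":[-0.1,-0.2,24.8]},
    {"hand":0.3,"offset":[-0.1,1.2,-17],"angular":[-0.1,-0.2,24.8]},
    {"hand":0.3,"offset":[-0.1,1.2,-17],"angular":[-0.1,-0.2,24.8]},
  ],
)

```text
time: 19.68
tool_pos: [0.4318, 0.3485, 0.0833]
tcp_rot: [0.018, -3.141, -0.002]
wrist_force: [1.8, -0.7, -1.9]
width: 0.576
```

```bash
python3 - <<'E'
from d import *
from fit import *
go(([.43,.35,.0567],Rt(1,0,90)))
a=bot.read_camera("scene")["frame"];b=bot.read_camera("top")["frame"]
cv2.imwrite("pics/k_s.png",a);cv2.imwrite("pics/k_t.png",b)
v=np.array([.43,.349,.02]);R=rz(v[2]);p=np.array([v[0],v[1],0])
F=np.array([[-.04,.006,.062],[-.092,.006,.062],[-.092,-.006,.062],[-.04,-.006,.062]])@R.T+p
s=bot.read_state();o=s["tool_pos"]-[0,0,.0517]
cs=[(boxl(R,p,.08,.11,0,.028)[1],(0,0,255)),(F,(0,255,0)),(circ(np.eye(3),o,0,.025),(255,0,0)),(circ(np.eye(3),o,.09,.025),(255,0,0))]
A=view(a,"scene",210,290,150,225,5,cs);B=view(cam["top"]["frame"],"top",160,225,240,315,5,cs)
# bin area as well
C=view(a,"scene",385,460,270,335,3,[]);
o=np.zeros((600,800,3),np.uint8);o[:375,:400]=A;o[:375,400:725]=B;o[385:385+195,:225]=C
cv2.imwrite("pics/k.png",o)
E
```

```text
t 19.68 pos [431.7767 348.4727  83.3046] F [ 1.772  -0.6688 -1.863 ] w 0.576 q [ 0.6335  0.1774  2.0018  0.0013  0.962  -0.9495]
cm [-0.1777  0.1527 -2.6605] deg [-0.0614 -0.02    0.3427] alt [  -0.0314    0.0962 -179.6572]
```

View pics/k.png

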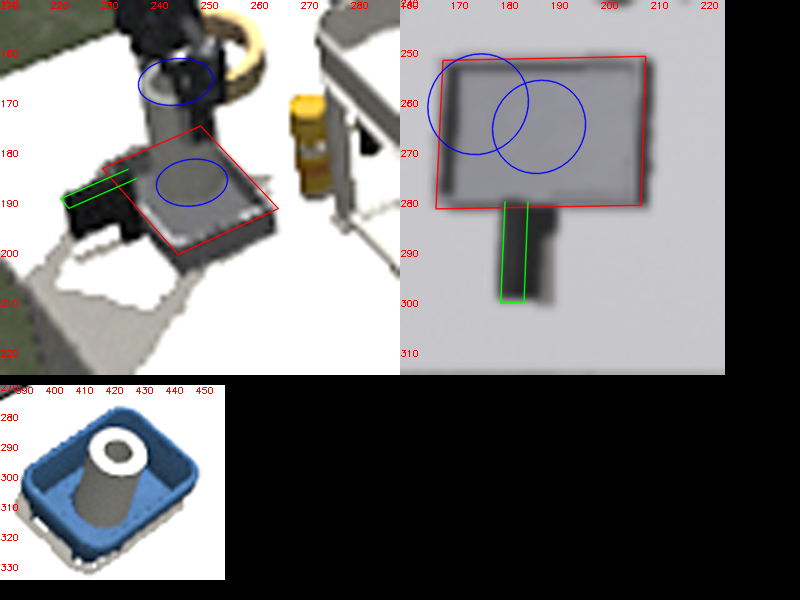

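Call:
drive_tool(
  deltas=[
    {"hand":0.3,"offset":[-0.1,0,-1.2],"angular":[0,0,0]},
    {"hand":0.3,"offset":[-0.1,0,-2.1],"angular":[0,0,0]},
    {"hand":0.3,"offset":[-0.1,0,-2.5],"angular":[0,0,0]},
    {"hand":0.3,"offset":[-0.1,0,-2.7],"angular":[0,0,0]},
    {"hand":0.3,"offset":[-0.1,0,-2.7],"angular":[0,0,0]},
  ],
)

```text
time: 20.4
tool_pos: [0.4297, 0.3475, 0.0557]
tcp_rot: [0.018, -3.138, 0.002]
wrist_force: [-4.5, -2.8, 7.9]
width: 0.572
```

Call:
drive_tool(
  deltas=[
    {"hand":1,"offset":[0,0,0.1],"angular":[0,0,0]},
    {"hand":1,"offset":[0,0,0.1],"angular":[0,0,0]},
    {"hand":1,"offset":[0,0,0.2],"angular":[0,0,0]},
    {"hand":1,"offset":[0,0,0.6],"angular":[0,0,0]},
    {"hand":1,"offset":[0,0,4],"angular":[0,0,0]},
    {"hand":1,"offset":[0,0,9],"angular":[0,0,0]},
    {"hand":1,"offset":[0,0,13],"angular":[0,0,0]},
    {"hand":1,"offset":[0,0,13],"angular":[0,0,0]},
  ],
)

```text
time: 21.4
tool_pos: [0.4326, 0.3498, 0.1898]
tcp_rot: [-0.018, 3.136, 0.008]
wrist_force: [0.3, -0.1, -0.8]
width: 1.001
```

```bash
cat > car.py <<'E'
from fit import *
from d import bot
import sys
x0=[float(a) for a in sys.argv[1:4]]
for n in cam:
    cam[n]["frame"]=bot.read_camera(n)["frame"]
    g=cv2.GaussianBlur(cam[n]["frame"].astype(np.float32),(0,0),1.0)
    gx=cv2.Sobel(g,cv2.CV_32F,1,0);gy=cv2.Sobel(g,cv2.CV_32F,0,1); grad[n]=np.sqrt((gx**2+gy**2).max(2))
    cv2.imwrite("pics/last_%s.png"%n,cam[n]["frame"])
def car(v):
    R=rz(v[2]);p=np.array([v[0],v[1],0]);t,b=boxl(R,p,.08,.11,.0,.028)[1],boxl(R,p,.08,.11,0,.028)[0]
    F=np.array([[-.092,.006,.062],[-.092,-.006,.062]]);L=np.array([[-.045,.006,.062],[-.092,.006,.062]]);Q=L*[1,-1,1]
    return [(n,c) for n in cam for c in(t[1:3],F@R.T+p,L@R.T+p,Q@R.T+p,t[2:4],t[:2])]+[("scene",b[2:4])]
for ns in(("top","scene"),("top",),("scene",)):
    print(ns,best(lambda v:score([c for c in car(v) if c[0] in ns]),x0,[.002,.002,.02]))
E
python3 car.py .43 .348 .02
python3 - <<'E'
from d import *
go(([.33,.347,.16],Rt(1,45,90)),([.365,.347,.034],Rt(1,45,90)))
E
```

```text
('top', 'scene') [0.43 0.35 0.06]
('top',) [0.43 0.34 0.06]
('scene',) [0.43 0.35 0.06]
t 21.50 pos [430.06 347.82 185.11] F [-0.07 -0.49 -0.54] w 1.000 q [ 0.63  0.07  1.92  0.    1.16 -0.95]
cm [-10.01  -0.08  -2.51] deg [  0.63 -45.07   0.31] alt [  68.64    1.02 -166.05]
cm [ -6.51  -0.08 -15.11] deg [  0.63 -45.07   0.31] alt [  68.64    1.02 -166.05]
```

```bash
python3 - <<'E'
from d import *
go(([.33,.349,.14],Rt(1,40,90)),([.37,.349,.03],Rt(1,40,90)))
E
```

```text
t 21.50 pos [430.06 347.82 185.11] F [-0.07 -0.49 -0.54] w 1.000 q [ 0.63  0.07  1.92  0.    1.16 -0.95]
cm [-10.01   0.12  -4.51] deg [  0.56 -40.07   0.32] alt [  61.33    0.92 -168.88]
cm [ -6.01   0.12 -15.51] deg [  0.56 -40.07   0.32] alt [  61.33    0.92 -168.88]
```

Call:
drive_tool(
  deltas=[
    {"hand":1,"offset":[-3,0,0],"angular":[0,0,0]},
    {"hand":1,"offset":[-6,0,0],"angular":[0,-10,0]},
    {"hand":1,"offset":[-9,0,-1],"angular":[0.3,-20,0]},
    {"hand":1,"offset":[-10,0,-2.5],"angular":[0.5,-30,0]},
    {"hand":1,"offset":[-10,0,-4.5],"angular":[0.6,-40,0]},
    {"hand":1,"offset":[-10,0,-4.5],"angular":[0.6,-40,0]},
  ],
)

```text
time: 22.25
tool_pos: [0.3276, 0.3452, 0.1357]
tcp_rot: [-0.02, 2.446, 0.002]
wrist_force: [-0.1, 0.1, 0.9]
width: 0.999
```

```bash
python3 - <<'E'
from d import *
go(([.37,.349,.03],Rt(1,40,90)))
E
```

```text
t 22.25 pos [327.63 345.21 135.72] F [-0.12  0.07  0.87] w 0.999 q [ 1.2  -0.17  2.41 -0.92  0.85  0.24]
cm [  4.24   0.38 -10.57] deg [ 0.22 -0.13  0.13] alt [-115.5    -1.63  137.99]
```

Call:
drive_tool(
  deltas=[
    {"hand":1,"offset":[1,0.2,-3],"angular":[0,0,0]},
    {"hand":1,"offset":[2.2,0.3,-6],"angular":[0,0,0]},
    {"hand":1,"offset":[3.5,0.3,-9],"angular":[0,0,0]},
    {"hand":1,"offset":[4.2,0.3,-10.5],"angular":[0,0,0]},
    {"hand":1,"offset":[4.2,0.3,-10.5],"angular":[0,0,0]},
  ],
)

```text
time: 22.88
tool_pos: [0.3708, 0.3479, 0.0316]
tcp_rot: [-0.016, 2.449, 0.0]
wrist_force: [1.0, 0.0, 0.3]
width: 1.002
```

```bash
python3 - <<'E'
from d import *
go(([.37,.349,.03],Rt(1,40,90)))
E
```

```text
t 22.88 pos [370.81 347.91  31.57] F [0.96 0.02 0.34] w 1.002 q [ 1.1   0.1   2.43 -1.22  0.65  0.54]
cm [-0.08  0.11 -0.16] deg [ 0.23 -0.31  0.33] alt [ 115.24    1.4  -138.12]
```

Call:
drive_tool(
  deltas=[
    {"hand":0.6,"offset":[0,0,0],"angular":[0,0,0]},
    {"hand":0.3,"offset":[0,0,0],"angular":[0,0,0]},
    {"hand":0,"offset":[0,0,0],"angular":[0,0,0]},
    {"hand":0,"offset":[0,0,0],"angular":[0,0,0]},
    {"hand":0,"offset":[0,0,0],"angular":[0,0,0]},
    {"hand":0,"offset":[0,0,0],"angular":[0,0,0]},
    {"hand":0,"offset":[0,0,0],"angular":[0,0,0]},
  ],
  force=40,
)

```text
time: 23.75
tool_pos: [0.3721, 0.3511, 0.0355]
tcp_rot: [-0.014, 2.445, 0.009]
wrist_force: [-4.9, -1.6, 6.4]
width: 0.134
```

```bash
python3 - <<'E'
from d import *
go()
E
python3 car.py .43 .348 .02; python3 -c "
from d import bot;s=bot.read_state();print(s['tool_pos'],s['tcp_rot'])"
```

```text
t 23.75 pos [372.11 351.13  35.45] F [-4.94 -1.56  6.39] w 0.134 q [ 1.1   0.09  2.42 -1.22  0.65  0.54]
('top', 'scene') [ 0.43  0.35 -0.05]
('top',) [0.43 0.35 0.  ]
('scene',) [ 0.43  0.35 -0.07]
[0.37 0.35 0.04] [-0.01  2.44  0.01]
```

```bash
python3 - <<'E'
from h import *
print(ray("scene",272,188,0),ray("scene",270,169,.05),ray("top",194,231,.05), ray("top",306,280,0),ray("top",279,273,0))
E
```

```text
[0.51341551 0.32375381 0.        ] [0.53426962 0.36561229 0.05      ] [0.52058423 0.33002882 0.05      ] [0.39538835 0.03370725 0.        ] [0.41423102 0.10729245 0.        ]
```

Call:
drive_tool(
  deltas=[
    {"hand":0,"offset":[0,-0.4,0.1],"angular":[0,0,0]},
    {"hand":0,"offset":[0,-1.2,0.1],"angular":[0,0,0]},
    {"hand":0,"offset":[0,-2.4,0.1],"angular":[0,0,0]},
    {"hand":0,"offset":[0,-3.9,0.1],"angular":[0,0,0]},
    {"hand":0,"offset":[0,-5.4,0.1],"angular":[0,0,0]},
    {"hand":0,"offset":[0,-6.8,0.1],"angular":[0,0,0]},
    {"hand":0,"offset":[0,-7.6,0.1],"angular":[0,0,0]},
    {"hand":0,"offset":[0,-8,0.1],"angular":[0,0,0]},
  ],
)

```text
time: 24.85
tool_pos: [0.3719, 0.27, 0.0357]
tcp_rot: [-0.013, 2.446, 0.008]
wrist_force: [0.1, 2.0, -3.0]
width: 0.132
```

```bash
python3 - <<'E'
from d import *
go(([.37,.185,.033],Rt(0,40,90)))
E
```

```text
t 24.85 pos [371.93 269.97  35.69] F [ 0.14  2.   -2.98] w 0.132 q [ 0.98 -0.05  2.57 -1.29  0.58  0.51]
cm [-0.19 -8.5  -0.27] deg [-0.12 -0.12 -0.67] alt [-115.28   -0.82  137.68]
```

Call:
drive_tool(
  deltas=[
    {"hand":0.5,"offset":[0,0,0],"angular":[0,0,0]},
    {"hand":0.5,"offset":[0,0,0.3],"angular":[0,0,0]},
    {"hand":0.5,"offset":[0,0,0.5],"angular":[0,4,0]},
    {"hand":0.5,"offset":[-0.3,0,0.5],"angular":[0,12,0]},
    {"hand":0.5,"offset":[-0.5,0,0.3],"angular":[0,20,0]},
    {"hand":0.5,"offset":[-0.7,0,0.2],"angular":[0,25,0]},
    {"hand":0.5,"offset":[-0.7,0,0.1],"angular":[0,25,0]},
  ],
)

```text
time: 25.72
tool_pos: [0.3666, 0.2721, 0.0383]
tcp_rot: [-0.012, 2.882, 0.016]
wrist_force: [-0.3, -0.5, 0.2]
width: 0.498
```

```bash
python3 - <<'E'
from d import *
go(([.365,.27,.033],Rt(0,15,90)))
E
python3 car.py .432 .27 .0
```

```text
t 25.73 pos [366.56 272.07  38.26] F [-0.35 -0.49  0.17] w 0.498 q [ 0.7  -0.05  2.38 -0.27  0.63 -0.67]
cm [-0.16 -0.21 -0.53] deg [-0.55 -0.15 -0.56] alt [-46.26  -1.06 173.54]
('top', 'scene') [ 0.44  0.27 -0.09]
('top',) [0.42 0.27 0.08]
('scene',) [ 0.44  0.27 -0.09]
```

Call:
drive_tool(
  deltas=[
    {"hand":0.5,"offset":[0,0,-0.6],"angular":[0,0,-0.5]},
    {"hand":0.3,"offset":[0,0,-0.6],"angular":[0,0,-0.5]},
    {"hand":0,"offset":[0,0,-0.6],"angular":[0,0,-0.5]},
    {"hand":0,"offset":[0,0,-0.6],"angular":[0,0,-0.5]},
    {"hand":0,"offset":[0,0,-0.6],"angular":[0,0,-0.5]},
  ],
)

```text
time: 26.45
tool_pos: [0.3642, 0.2704, 0.0303]
tcp_rot: [-0.001, 2.883, 0.009]
wrist_force: [-2.1, 0.5, -2.4]
width: 0.136
```

Call:
drive_tool(
  deltas=[
    {"hand":0,"offset":[0.1,-0.4,0],"angular":[0,0,0]},
    {"hand":0,"offset":[0.3,-1.4,0],"angular":[0,0,0]},
    {"hand":0,"offset":[0.6,-2.7,0],"angular":[0,0,0]},
    {"hand":0,"offset":[1,-4.1,0],"angular":[0,0,0]},
    {"hand":0,"offset":[1.5,-5.5,0],"angular":[0,0,0]},
    {"hand":0,"offset":[2,-6.9,0],"angular":[0,0,0]},
    {"hand":0,"offset":[2.3,-8.1,0],"angular":[0,0,0]},
    {"hand":0,"offset":[2.4,-8.7,0],"angular":[0,0,0]},
  ],
)

```text
time: 27.45
tool_pos: [0.3888, 0.1825, 0.0305]
tcp_rot: [0.001, 2.882, 0.009]
wrist_force: [-0.5, 0.7, -3.9]
width: 0.133
```

```bash
python3 - <<'E'
from d import *
go(([.445,.185,.033],Rt(0,15,90)))
E
```

```text
t 27.45 pos [388.79 182.46  30.49] F [-0.48  0.7  -3.9 ] w 0.133 q [ 0.47 -0.11  2.45 -0.2   0.58 -0.94]
cm [5.62 0.25 0.25] deg [-0.38 -0.14 -0.01] alt [  46.35    0.57 -173.84]
```

Call:
drive_tool(
  deltas=[
    {"hand":0,"offset":[0,0,-0.15],"angular":[0,0,0]},
    {"hand":0,"offset":[0,0,-0.3],"angular":[0,0,0]},
    {"hand":0,"offset":[0,0,-0.3],"angular":[0,0,0]},
  ],
)

```text
time: 27.82
tool_pos: [0.3896, 0.183, 0.03]
tcp_rot: [0.0, 2.881, 0.007]
wrist_force: [-12.8, -9.5, 25.6]
width: 0.133
```

```bash
python3 - <<'E'
from d import *
go(([.445,.184,.033],Rt(0,15,90)))
from h import *
a=bot.read_camera("scene")["frame"];b=bot.read_camera("top")["frame"]
cv2.imwrite("pics/m_s.png",a);cv2.imwrite("pics/m_t.png",b)
E
```

```text
t 27.82 pos [389.65 183.03  29.97] F [-12.76  -9.47  25.56] w 0.133 q [ 0.47 -0.11  2.45 -0.21  0.58 -0.94]
cm [5.54 0.1  0.3 ] deg [-0.28 -0.09 -0.03] alt [  46.44    0.44 -173.86]
```

Call:
drive_tool(
  deltas=[
    {"hand":0,"offset":[0,0,0.2],"angular":[0,0,0]},
    {"hand":0,"offset":[0.3,0,0.2],"angular":[0,0,0]},
    {"hand":0,"offset":[1.2,0,0.2],"angular":[0,0,0]},
    {"hand":0,"offset":[2.4,0.1,0.2],"angular":[0,0,0]},
    {"hand":0,"offset":[3.6,0.1,0.2],"angular":[0,0,0]},
    {"hand":0,"offset":[4.7,0.1,0.2],"angular":[0,0,0]},
    {"hand":0,"offset":[5.4,0.1,0.2],"angular":[0,0,0]},
    {"hand":0,"offset":[5.5,0.1,0.2],"angular":[0,0,0]},
  ],
)

```text
time: 28.92
tool_pos: [0.4446, 0.1852, 0.0301]
tcp_rot: [-0.0, 2.881, 0.011]
wrist_force: [-6.9, 2.1, 8.1]
width: 0.136
```

Call:
drive_tool(
  deltas=[
    {"hand":0.5,"offset":[0,0,0],"angular":[0,0,0]},
    {"hand":0.5,"offset":[0,0,0.3],"angular":[0,0,0]},
    {"hand":0.5,"offset":[0,0,0.8],"angular":[0,-4,0]},
    {"hand":0.5,"offset":[0.2,0,0.9],"angular":[0,-12,0]},
    {"hand":0.5,"offset":[0.4,0,1],"angular":[0,-20,0]},
    {"hand":0.5,"offset":[0.4,0,0.8],"angular":[0,-20,0]},
  ],
)

```text
time: 29.68
tool_pos: [0.449, 0.1822, 0.0386]
tcp_rot: [0.002, 2.548, -0.001]
wrist_force: [0.3, -1.2, 0.6]
width: 0.497
```

```bash
python3 - <<'E'
from d import *
go(([.45,.184,.033],Rt(0,35,90)))
E
```

```text
t 29.68 pos [449.04 182.23  38.6 ] F [ 0.3  -1.18  0.64] w 0.497 q [ 0.54 -0.1   2.54 -1.05  0.34 -0.08]
cm [ 0.1   0.18 -0.56] deg [ 0.01 -0.99  0.09] alt [ 101.93   -0.09 -148.28]
```

Call:
drive_tool(
  deltas=[
    {"hand":0.5,"offset":[0.1,0.2,-0.5],"angular":[0,0,0]},
    {"hand":0.3,"offset":[0.1,0.2,-0.5],"angular":[0,0,0]},
    {"hand":0,"offset":[0.1,0.2,-0.5],"angular":[0,0,0]},
    {"hand":0,"offset":[0.1,0.2,-0.5],"angular":[0,0,0]},
    {"hand":0,"offset":[0.1,0.2,-0.5],"angular":[0,0,0]},
  ],
)

```text
time: 30.3
tool_pos: [0.4505, 0.1842, 0.0336]
tcp_rot: [0.003, 2.55, -0.002]
wrist_force: [-1.2, 1.8, 2.0]
width: 0.135
```

```bash
python3 - <<'E'
from d import *
go(([.45,.184,.033],Rt(0,35,90)))
E
```

```text
t 30.30 pos [450.48 184.16  33.65] F [-1.24  1.81  2.02] w 0.135 q [ 0.55 -0.08  2.54 -1.08  0.34 -0.05]
cm [-0.05 -0.02 -0.06] deg [ 0.03 -1.11  0.14] alt [ 101.75   -0.17 -148.36]
```

Call:
drive_tool(
  deltas=[
    {"hand":0,"offset":[0.3,0,-0.05],"angular":[0,0,0]},
    {"hand":0,"offset":[1,0,-0.05],"angular":[0,0,0]},
    {"hand":0,"offset":[1.9,0,-0.05],"angular":[0,0,0]},
    {"hand":0,"offset":[2.8,0,-0.05],"angular":[0,0,0]},
    {"hand":0,"offset":[3.7,0,-0.05],"angular":[0,0,0]},
    {"hand":0,"offset":[4.3,0,-0.05],"angular":[0,0,0]},
    {"hand":0,"offset":[4.7,0,-0.05],"angular":[0,0,0]},
    {"hand":0,"offset":[4.7,0,-0.05],"angular":[0,0,0]},
  ],
)

```text
time: 31.3
tool_pos: [0.4981, 0.1839, 0.0336]
tcp_rot: [0.003, 2.549, -0.003]
wrist_force: [-0.0, 0.8, 3.2]
width: 0.134
```

```bash
python3 - <<'E'
from d import *
go(([.497,.184,.033],Rt(0,35,90)))
from h import *
s=bot.read_state();G=s["tool_pos"]-.019*Ro.from_rotvec(s["tcp_rot"]).as_matrix()[:,2]; print("G",G*1000)
a=bot.read_camera("scene")["frame"];b=bot.read_camera("top")["frame"]
p=np.array([G[0]+.0705,G[1],0]);I=np.eye(3);st=np.array([.6293,.1233,0])
F=np.array([[-.04,.006,.062],[-.092,.006,.062],[-.092,-.006,.062],[-.04,-.006,.062],[-.04,.006,.062]])+p
cs=[(k,(0,0,255)) for k in boxl(I,p,.08,.11,0,.028)]+[(F,(0,255,0)),(circ(I,p,.094,.025),(255,0,0)),(np.array([[.5053,-.03,0],[.5053,.28,0]]),(255,0,255))]
A=view(a,"scene",240,340,150,250,5,cs);B=view(b,"top",195,255,195,295,5,cs)
cv2.imwrite("pics/z1.png",np.hstack([A,B])[:600,:800])
E
```

```text
t 31.30 pos [498.11 183.9   33.61] F [-0.02  0.81  3.25] w 0.134 q [ 0.48  0.    2.46 -1.09  0.3  -0.09]
cm [-0.11  0.01 -0.06] deg [ 0.07 -1.06  0.17] alt [ 101.81   -0.24 -148.31]
G [487.5  183.95  49.38]
```

Call:
drive_tool(
  deltas=[
    {"hand":0.3,"offset":[0,0,0],"angular":[0,0,0]},
    {"hand":0.5,"offset":[0,0,0],"angular":[0,0,0]},
    {"hand":0.5,"offset":[0,0,0],"angular":[0,0,0]},
    {"hand":0.5,"offset":[-0.6,0,0.9],"angular":[0,0,0]},
    {"hand":0.5,"offset":[-1.8,0,2.7],"angular":[0,0,0]},
    {"hand":0.5,"offset":[-3.5,0,5.2],"angular":[0,0,0]},
    {"hand":0.5,"offset":[-5,0,8],"angular":[0,4,0]},
    {"hand":0.5,"offset":[-6.5,0,12],"angular":[0,12,0]},
  ],
)

```text
time: 32.4
tool_pos: [0.4276, 0.1833, 0.1505]
tcp_rot: [-0.003, 2.77, -0.004]
wrist_force: [2.0, -1.5, -0.2]
width: 0.5
```

Call:
drive_tool(
  deltas=[
    {"hand":0.5,"offset":[0,0,4],"angular":[0,8,0]},
    {"hand":0.5,"offset":[-1,4,6],"angular":[0,16,0]},
    {"hand":0.5,"offset":[-2,9,8],"angular":[0,22,0]},
    {"hand":0.5,"offset":[-3,15,8],"angular":[0,22,0]},
    {"hand":0.5,"offset":[-4,21,8],"angular":[0,22,0]},
    {"hand":0.5,"offset":[-5,26,8],"angular":[0,22,0]},
    {"hand":0.5,"offset":[-5,26,8],"angular":[0,22,0]},
  ],
)

```text
time: 33.28
tool_pos: [0.3807, 0.4465, 0.2317]
tcp_rot: [0.005, -3.138, 0.005]
wrist_force: [0.4, -1.2, -0.8]
width: 0.498
```

```bash
python3 - <<'E'
from d import *
go()
from h import *
a=bot.read_camera("scene")["frame"];b=bot.read_camera("top")["frame"]
p=np.array([.558,.184,0]);I=np.eye(3)
F=np.array([[-.04,.006,.062],[-.092,.006,.062],[-.092,-.006,.062],[-.04,-.006,.062],[-.04,.006,.062]])+p
cs=[(k,(0,0,255)) for k in boxl(I,p,.08,.11,0,.028)[1:]]+[(F,(0,255,0)),(np.array([[.5053,-.03,0],[.5053,.28,0]]),(255,0,255))]
A=view(a,"scene",240,340,165,245,5,cs);B=view(b,"top",195,255,210,290,5,cs)
C=view(a,"scene",280,480,205,405,1,[]);D=view(b,"top",340,540,165,325,1.2,[]); 
o=np.zeros((600,800,3),np.uint8);o[:400,:500]=A;o[:400,500:]=B;o[400:600,:200]=C;o[400:592,220:460]=D
c=cv2.resize(a,None,fx=.4,fy=.4);o[400:592,480:736]=c
cv2.imwrite("pics/z2.png",o)
E
```

```text
t 33.27 pos [380.71 446.49 231.7 ] F [ 0.42 -1.22 -0.75] w 0.498 q [ 0.82  0.1   1.79  0.    1.25 -0.75]
```

View pics/z2.png

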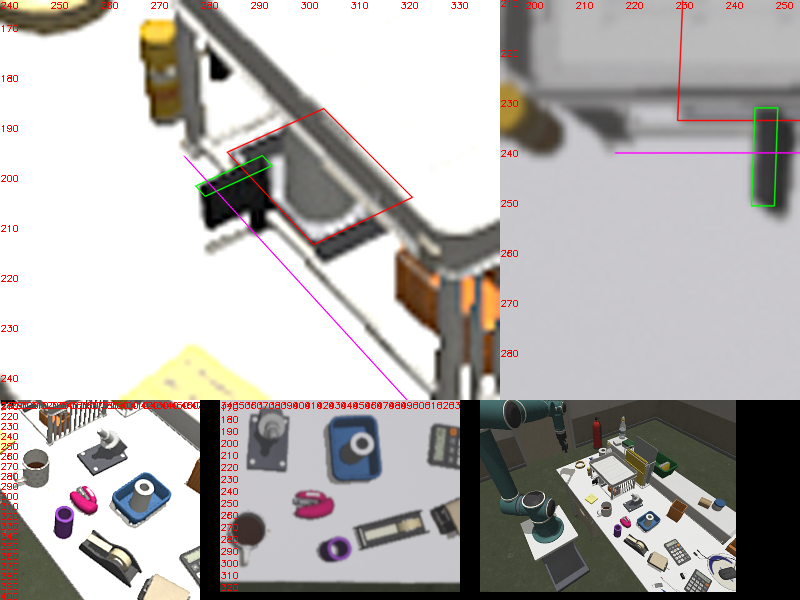

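```bash
python3 - <<'E'
from d import *
from h import *
a=bot.read_camera("scene")["frame"];b=bot.read_camera("top")["frame"]
p=np.array([.558,.184,.004])
print("sleeve base ctr",proj("scene",p),"near pt",proj("scene",p+[-.012,-.021,0]),"zoomed",(proj("scene",p)-[240,165])*5)
print("leg/wire x",ray("scene",278.5,194.5,0),ray("scene",279+.5,196,0),ray("scene",308,223.5,0))
for nm,c,im,(x0,x1,y0,y1) in [("mug","scene",a,(300,333,253,285)),("stapler","scene",a,(348,380,288,322)),("tape","scene",a,(357,424,333,395)),("purple","scene",a,(332,356,310,345)),("box","scene",a,(312,350,215,245)),("tray","scene",a,(275,392,135,190)),("mug","top",b,(345,380,255,305)),("tape","top",b,(450,516,255,292)),("note","top",b,(277,312,265,302)),("bottle","top",b,(185,205,225,240))]:
    d=cv2.absdiff(cam[c]["frame"],im)[y0:y1,x0:x1].max(2); print(nm,c,(d>40).sum(),d.size)
g=a[190:225,288:318].mean(2).astype(int); print(g[::3,::2])
E
```

```text
sleeve base ctr [[303.37 204.39]] near pt [[303.79 209.26]] zoomed [[316.87 196.94]]
leg/wire x [0.51 0.28 0.  ] [0.51 0.27 0.  ] [0.52 0.1  0.  ]
mug scene 12 1056
stapler scene 0 1088
tape scene 354 4154
purple scene 15 840
box scene 0 1140
tray scene 2 6435
mug top 0 1750
tape top 0 2442
note top 0 1295
bottle top 0 300
[[170 140 211 245 132 153 113  72  69 121 173 228 222 223 223]
 [223 172  38  58  69  84 101 171  63  72  94 156 229 223 223]
 [144  58  38 118 130  84  89  87 146  94  73  71 129 218 225]
 [ 32  25   6 139 162  77  89  92  86 148 143  70  73  89 175]
 [ 19  20  13 126 156  79  88  92  90  90 104 162  95  75  69]
 [ 19  18  11  39 163  74  87  90  89  91  85  89 168 135  68]
 [153   0   9 226 111 107 109  81  80  94 121 198 148  75 164]
 [133  88 130 192 138 195  68 188 183 177  37  59  62  50  67]
 [238 233 233 233 240 142 203 108  59  58  53  70 195 246 236]
 [232 232 232 233 231 235 219 157 133 191 246 235 233 232 233]
 [231 231 232 231 232 232 235 235  85 223 235 233 232 232 234]
 [232 232 232 232 232 232 232 232 240 142 190 231 233 232 233]]
```

```bash
python3 -c "
from workcell import bot
print(bot.finish_job())"
```

```text
the job is handed in; nothing more can be done
None
```

I tried both sleeves on the gauge, put each one away, slid the carrier under the letter tray, let go and handed the job in at about 33.5 s.

- **Sleeve nearest the mug:** it stopped at the step, with its end at z of about 38 mm and about 13 N of contact. It now stands upright in the blue bin, which the last picture confirms.
- **Sleeve nearest the tape dispenser:** it slid past the step to the flange, with its end at z of about 0 and about 7 N of contact. It stands in the carrier.
- **Carrier:** its near edge is at x of about 0.518 m and the letter tray's front edge at about 0.505 m. Only the fin sticks out, by about 39 mm.
- **Things to leave alone:** in the final image comparison the letter tray, orange box, mug, stapler and note showed no movement, and neither did the tape dispenser in the top view. The tape dispenser's scene-view crop did change, but the second sleeve had been standing in it.

**Doubts:**
- My automatic camera fit of the carrier's yaw was unreliable (between −0.09 and +0.08 rad) with the arm in view. The carrier pose therefore comes from the grip position, checked against the last picture.
- A line at desk level near x = 0.513 m (a foot bar or a shadow) leaves only about 5 mm, if that is where the stand's front really is.
- While sliding the carrier I briefly pulled up on the fin with 3–4 N, which may have raised its near end by up to 0.5 mm. I corrected this by pressing down, which peaked at about 26 N on the wrist.
- Joint 3 touched its rounded range limit of 2.57 rad once. I then let go and gripped the fin again at a smaller tilt.

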